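Set the objective's correction collar through the microscope stage opening

TASK

Get the microscope ready for a standard cover glass: pull the specimen carrier aside on its guides, reach down through the round stage opening and turn the objective's correction collar until its long white line meets the black index line on the barrel (within half a scale division), then slide the carrier fully home over the opening again. Do not touch the front lens, and leave the oil bottle, the culture dish and the slide box as they stand.

Things in the scene. Friction and masses are not known exactly. Their poses are not given: they have to be found in the camera images.
- microscope: Inverted microscope, white frame, fixed to the bench. Origin on the bench straight below the optical axis; its y points to the rear, -y to the front, z up. Frame 200 mm wide; focus knobs and camera stick out of its sides below the stage. The lamp pillar behind the stage starts 190 mm behind the optical axis and leans back, at most 460 mm above the bench.
- stage_opening (a point): Centre of the round opening, 110 mm wide, in the black stage plate, on the optical axis at the stage's top, 200 mm above the bench. Axes as the microscope's. Plate 28 mm thick, reaching 140 mm to both sides (x), 125 mm to the rear and 220 mm to the front. In the well below, all but the middle objective is lower than 137 mm above the bench.
- stage_stop (a point): Middle of the top of the steel stop bar across the stage behind the opening: 140 mm along x, 8 mm thick, top 12 mm above the stage, 78 mm behind the optical axis. Two steel guide rails, 9 mm tall, run along y on the stage, outer edges 70 mm either side of the optical axis.
- carrier (a joint): Travel in m of the specimen carrier, an aluminium plate 126 x 140 x 8 mm sliding on the stage between the guide rails. 0 = fully home, covering the opening; it grows as the carrier slides to the front (-y of the microscope), to its stop at 0.135, where the opening is entirely free. About 2.5 N of friction; it stays where it is left.
- carrier_grip (a point): Grip point of the carrier's upright tab, moving with it. Tab 44 mm along the microscope's x, 12 mm thick along its y, its top 35 mm above the plate; the point is 22 mm above the plate, 13 mm below the tab's top. Axes as the microscope's. At home 62 mm in front of the optical axis. A dish 41 mm wide, 12 mm tall, is clamped on the plate 62 mm behind the tab.
- collar (a joint): Angle in rad of the correction collar on the objective, counter-clockwise seen from above positive. 0 = the collar's long white line meets the barrel's black index line; stops at -0.4 and 2.4. Held by friction of about 0.08 N m; stays where it is left. One scale division is 0.21 rad.
- collar_mid (a point): Centre of the correction collar, on the optical axis 168 mm above the bench. Black ribbed ring, 41 mm diameter, 20 mm high, upright axis. Its x axis points at its long white line (on top and down the side; the other ticks are short and thin). The steel nose above it, 27 mm wide narrowing to 17 mm, ends 28 mm above this point; the barrel below is 36 mm wide.
- barrel_index (a point): Black index line, 3 mm wide, running down the steel nose of the objective from its tip to the collar; the point is on it 11 mm from the optical axis, 188 mm above the bench. Its x axis points from the optical axis along the index line. Fixed, but in any direction.
- front_lens: Front lens of the objective, a glass disc 12 mm wide on the tip of the nose; origin at its underside centre, 193.5 mm above the bench, its top at 196.5 mm. Not to be touched.
- oil_bottle_mid (a point): Centre of the amber immersion-oil bottle, 30 mm in diameter, 65 mm tall, black cap, loose, standing upright on the stage on one side of the carrier rails. Leave alone.
- dish_mid (a point): Centre of a loose clear culture dish, 52 mm in diameter, 14 mm tall, lying on the stage on the other side of the carrier rails. Leave alone.
- slide_box_mid (a point): Centre of a loose grey slide box, 102 x 202 x 40 mm, lying on the bench in front of the microscope. Leave alone.

How it is judged:
By the outcome, as a careful person would: the job done as asked, in the order asked, and still so for the second after the job is handed in, with the robot touching nothing.
It also fails if it takes over 72 s, if anything falls off the work surface, if the arm or the gripper's body presses on something with over 40 N, if the wrist force passes 120 N, or if a joint passes its speed limit or range.

ROBOT

A 7-joint arm with a two-finger parallel gripper is mounted at the origin on the work surface. World frame = base frame: x ahead of the robot, y to its left, z up, the work surface at z = 0. Lengths are in m, angles in degrees, forces in N, time in s.
With the tool pointing down it reaches from about 0.4 to 0.875 m from the base axis. Payload 19.3 kg.
Tool frame: the origin (TCP) lies at the centre of the arm's flange, where the gripper is bolted on; the fingertips stand 173 mm ahead of it and the grasp point (between the pads) lies 155 mm ahead of it; z points along the fingers, y is the direction in which the jaws open and shut (so a half turn about z gives the same grasp; the last joint's range is limited). The gripper opens to 85 mm and grips with 20 to 120 N. Pads are 22 mm wide; open, the fingers measure 114 mm over their backs; the gripper's body (76 mm by 85 mm) begins 54 mm behind the grasp point. The pads swing forward as they close: fully open they stand 13 mm farther back than shut.
Start: joints at [-76.272, 29.874, -2.08, 91.645, 1.215, 58.505, -6.463], TCP at [0.191, 0.595, 0.405] pointing down, gripper open.
Joint ranges: [-166.77, 166.77], [-17.47, 122.26], [-85.68, 81.53], [9.62, 139.38], [-72.42, 252.41], [9.2, 110.78], [-144.41, 144.41]. Speed limits (degrees/s): [108.29, 108.29, 136.94, 136.94, 172.46, 172.46, 172.46].

INTERFACE

Orientations are given as [roll, pitch, yaw] about the fixed x, y, z axes, in that order (R = Rz(yaw) Ry(pitch) Rx(roll)).
In Python, from workcell import robot gives the robot as it stands.
- The arm moves only by the tool play_rows, never from a script. Its argument "commands" is a list of rows, each a list of 6 numbers: the shift along the tool's x, y, z in m, then the turn, a rotation vector about the tool's x, y, z in rad. A call has 1 to 12 rows; each row is the pose to reach, as a shift and turn from the pose commanded when the call began, along the tool's axes at that moment; what a row does not reach only later rows make up. A row lasts 1/10 s, in which the tool goes at most 50 mm and 8.59 degrees, less where a joint would pass 70% of its speed; a pose out of reach is approached as far as the arm can. A call with a gripper value outside its range is refused whole. "gripper" is the opening, from 0 (shut) to 1 (fully open), set as the call begins (left out, the last holds). The fingers move at their own pace and stop on an object; the grip force is fixed at half the most. Time passes only in rows, so rows that repeat a pose let the fingers close. It gives the time, the measured TCP pose, the force and the opening at its end, in the units of the state.
- robot.get_obs(): the state, without advancing time (a new reading comes with each control period).
- robot.get_image(name): name is "side" or "top"; returns a dict with "img" (480x640x3 uint8, red, green, blue), "fx", "fy", "cx", "cy" (pixels), "extrinsics" (4x4, takes a point from world to camera coordinates). Camera axes: x right, y down, z forward; pixel columns grow to the right and rows downward; lengths in m; the calibration is good to about 2 mm. A picture is of the moment at which its call begins. There is no depth.
- robot.sign_off(): hands the job in, once; it reports no verdict.
The state is a dict: "t": time; "qpos": joint angles; "qvel": joint speeds; "effort": joint torques, N m; "position": TCP position; "tcp_rot": TCP orientation; "ft_force": force on the tool from outside, world axes, zero at the start; "wrist_torque": the same for the moment, N m; "gripper_width": opening from 0.0 (shut) to 1.0 (fully open).
Only numpy, scipy, OpenCV 4.12 (cv2) and the standard library are available. Lean on these libraries where they do the work, as an engineer would, in place of code of your own. Each camera call takes 0.05 s, during which the arm holds its last target.

## Working session

There is one attempt and no reset: what is moved stays moved. The work goes in short steps, Python scripts to look and compute and a tool call to move; the robot and the scene stay as the last step left them, time stands still between calls to the robot, and variables do not carry over. Pictures are saved under pics/ and viewed, and the job is handed in when it is done.

Besides the shell and the picture viewer there is one more tool, called after "Call:" in YAML: its name, and indented under it one key for each argument. play_rows: Moves the arm, as the interface text tells. Its arguments: {"type":"object","properties":{"commands":{"type":"array","items":{"type":"array","items":{"type":"number"}}},"gripper":{"type":"number"}},"required":["commands"]}

```bash
mkdir -p pics; ls; python3 - <<'E'
from workcell import robot
import cv2,json
o=robot.get_obs();print(o)
import numpy as np
np.set_printoptions(suppress=True,precision=4)
for n in("side","top"):
    d=robot.get_image(n);cv2.imwrite(f"pics/{n}0.png",d["img"][:,:,::-1]);print(n,d["fx"],d["fy"],d["cx"],d["cy"]);print(d["extrinsics"])
E
```

```text
pics
{'t': 0.0, 'qpos': array([-76.27234781,  29.90890875,  -2.08125503,  91.67458663,
         1.21545576,  58.50560071,  -6.4637854 ]), 'qvel': array([ 0.04043222, -0.08436956,  0.03393412, -0.03411696,  0.03107084,
       -0.07368026,  0.08285067]), 'effort': array([ 1.62707976e-03, -9.27103043e+01,  1.98053151e+00, -3.69931984e+01,
        1.78955850e-02,  8.23546696e-03, -3.70621012e-05]), 'position': array([0.19051796, 0.5950958 , 0.40412332]), 'tcp_rot': array([-1.79933222e+02,  5.60808809e-03,  1.62249089e+02]), 'ft_force': array([-0.80056776,  0.88695703,  0.18479271]), 'wrist_torque': array([-0.00499964, -0.00247357,  0.05094085]), 'gripper_width': 1.0015991161819133}
side 522.2788162085566 522.2788162085566 319.36447314737404 245.69869512798414
[[-0.9983 -0.0569  0.0117  0.555 ]
 [-0.0481  0.6975 -0.715   0.2191]
 [ 0.0325 -0.7143 -0.6991  0.9727]
 [ 0.      0.      0.      1.    ]]
top 454.04375473023214 454.04375473023214 315.68042095721637 236.1150806341653
[[ 0.0214 -0.9998  0.0006 -0.1505]
 [-0.9896 -0.0213 -0.142   0.5691]
 [ 0.1419  0.0024 -0.9899  0.8892]
 [ 0.      0.      0.      1.    ]]
```

View pics/side0.png

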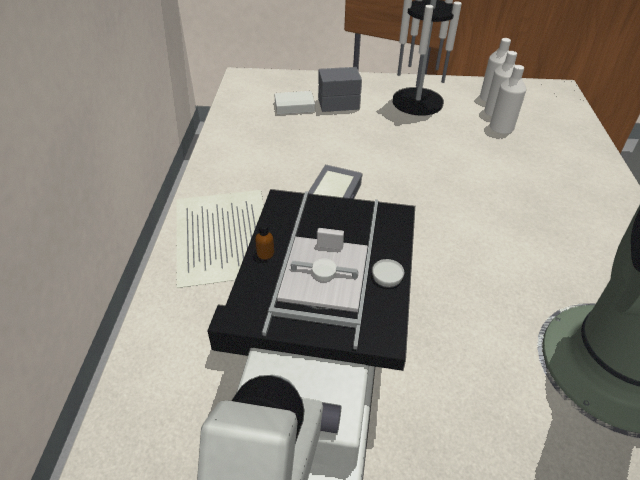

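View pics/top0.png

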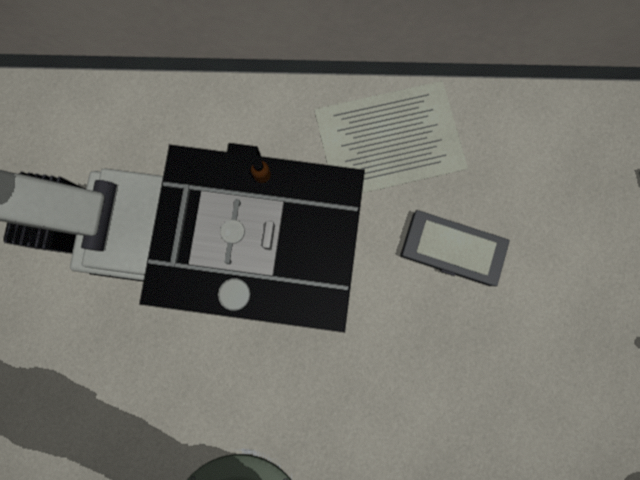

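```bash
cat > h.py <<'E'
import numpy as np,cv2
from workcell import robot
from scipy.optimize import least_squares
from scipy.spatial.transform import Rotation as R
np.set_printoptions(suppress=True,precision=4)
def proj(d,P):
    P=np.atleast_2d(P);c=P@d["extrinsics"][:3,:3].T+d["extrinsics"][:3,3]
    return np.c_[d["fx"]*c[:,0]/c[:,2]+d["cx"],d["fy"]*c[:,1]/c[:,2]+d["cy"]]
def ray(d,uv,z):
    E=d["extrinsics"];v=E[:3,:3].T@np.array([(uv[0]-d["cx"])/d["fx"],(uv[1]-d["cy"])/d["fy"],1]);o=-E[:3,:3].T@E[:3,3]
    return o+v*(z-o[2])/v[2]
def crop(d,u0,v0,u1,v1,s,name):
    c=d["img"][v0:v1,u0:u1,::-1];c=cv2.resize(c,None,fx=s,fy=s,interpolation=cv2.INTER_CUBIC);cv2.imwrite("pics/"+name,c)
E
python3 - <<'E'
from h import *
crop(robot.get_image("top"),130,135,380,340,3.2,"t1.png")
crop(robot.get_image("side"),200,180,430,370,3.2,"s1.png")
E
```

```text
(no output)
```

View pics/t1.png

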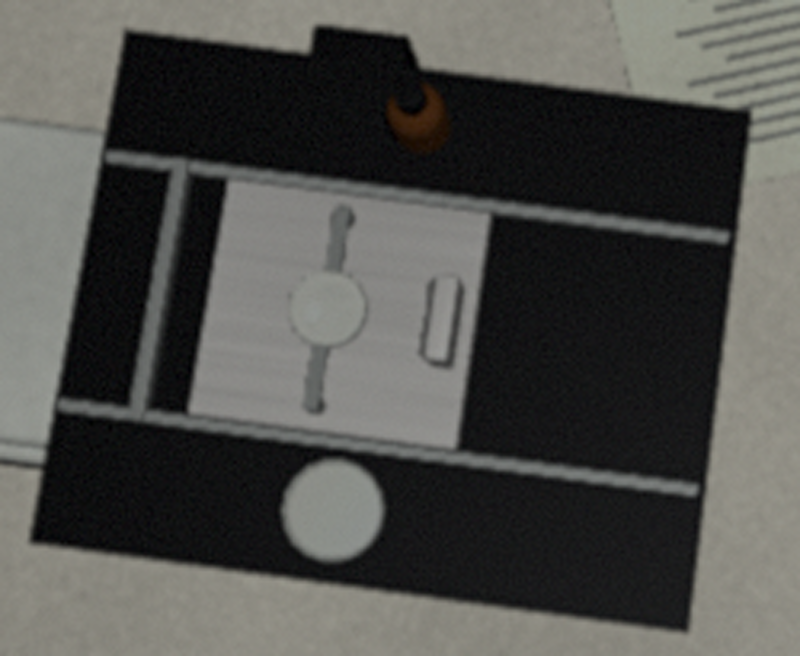

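View pics/s1.png

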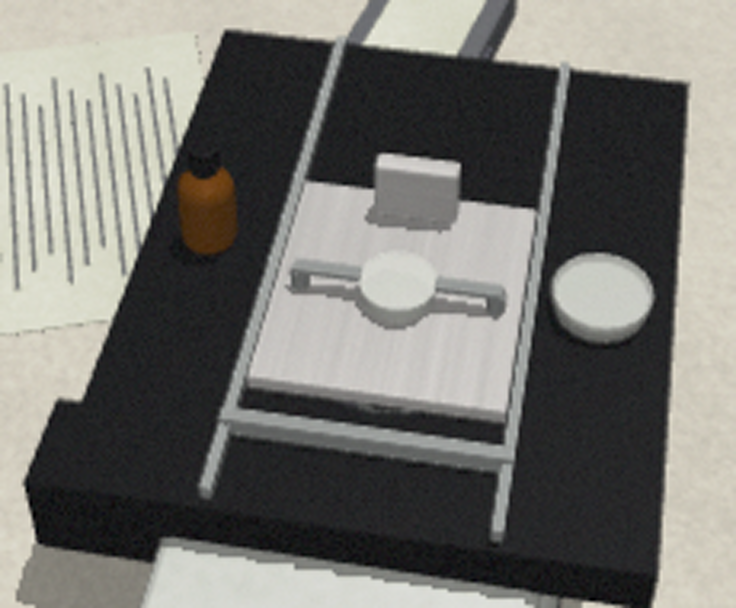

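```bash
python3 - <<'E'
from h import *
t=robot.get_image("top");s=robot.get_image("side")
T=lambda a:np.array(a)/3.2+[130,135]
S=lambda a:np.array(a)/3.2+[200,180]
L=np.array([[.14,.125,.2],[.14,-.22,.2],[-.14,-.22,.2],[-.14,.125,.2]])
tu=T([[125,30],[750,112],[687,630],[32,542]]);su=S([[225,30],[688,84],[656,570]])
def W(p,l):
    c,si=np.cos(p[2]),np.sin(p[2]);return np.asarray(l)@np.array([[c,-si,0],[si,c,0],[0,0,1]]).T+[p[0],p[1],0]
for m in(0,1,2):
  f=lambda p:np.r_[(proj(t,W(p,L))-tu).ravel()*(m!=1),(proj(s,W(p,L[1:]))-su[[0,1,2]]).ravel()*(m!=0)]
  f=lambda p:np.r_[(proj(t,W(p,L))-tu).ravel()*(m!=1),(proj(s,W(p,L[[1,2,3]]))-su).ravel()*(m!=0)]
  r=least_squares(f,[.5,.2,0]);print(r.x,np.degrees(r.x[2]),r.fun)
p=r.x
def loc(w):
    c,si=np.cos(p[2]),np.sin(p[2]);return np.array([[c,si],[-si,c]])@(w[:2]-p[:2])
print("carrier top corners",[loc(ray(t,T(u),.208)) for u in([228,180],[490,213],[458,448],[190,412])])
print("tab top",[loc(ray(t,T(u),.243)) for u in([437,275],[464,282],[448,362],[425,357])])
print("stop",[loc(ray(t,T(u),.212)) for u in([180,165],[140,412])])
print("dish",loc(ray(t,T([333,510]),.214)),"bottle cap",loc(ray(t,T([413,92]),.265)))
print("side carrier top",[loc(ray(s,S(u),.208)) for u in([305,183],[535,212],[503,413],[248,382])])
print("side tab top",[loc(ray(s,S(u),.243)) for u in([378,155],[460,160])])
print("box",[ray(t,u,.04) for u in([413,211],[508,238],[499,285],[400,250])])
print("side bottle base", loc(ray(s,S([207,245]),.2)))
E
```

```text
[ 0.5535  0.0123 -0.1104] -6.322949147766538 [-0.3615 -0.5453  0.8297 -0.9494  0.7465  0.8227 -1.2031  0.4262 -0.
 -0.     -0.     -0.      0.      0.    ]
[ 0.553   0.011  -0.1135] -6.505452834494747 [ 0.     -0.      0.     -0.      0.      0.     -0.      0.     -0.341
 -1.2794  0.0476 -1.1367  0.2211  1.2645]
[ 0.5533  0.0119 -0.1113] -6.3777822840473295 [-0.0899 -0.4548  1.087  -0.6742  0.8537  1.1058 -1.0773  0.5048 -0.845
 -0.9075 -0.3341 -0.9481  0.254   1.6825]
carrier top corners [array([0.0623, 0.0527]), array([ 0.0631, -0.0877]), array([-0.062, -0.089]), array([-0.062 ,  0.0516])]
tab top [array([ 0.0207, -0.0695]), array([ 0.019 , -0.0834]), array([-0.022 , -0.0814]), array([-0.021 , -0.0697])]
stop [array([0.0662, 0.0781]), array([-0.0656,  0.076 ])]
dish [-0.102 -0.031] bottle cap [ 0.1066 -0.047 ]
side carrier top [array([ 0.0614, -0.086 ]), array([-0.0636, -0.086 ]), array([-0.0627,  0.0526]), array([0.0605, 0.0555])]
side tab top [array([ 0.0202, -0.0775]), array([-0.0223, -0.0813])]
box [array([ 0.6291, -0.3382,  0.04  ]), array([ 0.5769, -0.5323,  0.04  ]), array([ 0.4806, -0.5104,  0.04  ]), array([ 0.5474, -0.3109,  0.04  ])]
side bottle base [ 0.1045 -0.0384]
```

```bash
cat >> h.py <<'E'
AX=np.array([.5533,.0119]);YAW=-.1113
def w2(x,y): # local->world
    c,s=np.cos(YAW),np.sin(YAW);return AX+np.array([c*x-s*y,s*x+c*y])
def row(pos,yaw,obs=None):
    o=obs or robot.get_obs();A=R.from_euler("xyz",o["tcp_rot"],degrees=True)
    B=R.from_euler("xyz",[180,0,yaw],degrees=True)
    return np.round(np.r_[A.inv().apply(np.array(pos)-o["position"]),(A.inv()*B).as_rotvec()],4)
E
python3 - <<'E'
from h import *
print(w2(0,-.0765),w2(0,-.197))
for p in([.3,.4,.45],[.42,.06,.45],[*w2(0,-.0765),.45]): print(list(row(p,173.62)))
E
```

```text
[ 0.5448 -0.0641] [ 0.5314 -0.1839]
[np.float64(-0.1638), np.float64(-0.1526), np.float64(-0.0454), np.float64(-0.0003), np.float64(0.0), np.float64(-0.1985)]
[np.float64(-0.3817), np.float64(-0.4398), np.float64(-0.0453), np.float64(-0.0003), np.float64(0.0), np.float64(-0.1985)]
[np.float64(-0.5384), np.float64(-0.5199), np.float64(-0.0453), np.float64(-0.0003), np.float64(0.0), np.float64(-0.1985)]
```

Call:
play_rows:
  commands:
    - [-0.164,-0.153,-0.045,0,0,-0.1985]
    - [-0.164,-0.153,-0.045,0,0,-0.1985]
    - [-0.164,-0.153,-0.045,0,0,-0.1985]
    - [-0.164,-0.153,-0.045,0,0,-0.1985]
    - [-0.164,-0.153,-0.045,0,0,-0.1985]
    - [-0.382,-0.44,-0.045,0,0,-0.1985]
    - [-0.382,-0.44,-0.045,0,0,-0.1985]
    - [-0.382,-0.44,-0.045,0,0,-0.1985]
    - [-0.382,-0.44,-0.045,0,0,-0.1985]
    - [-0.382,-0.44,-0.045,0,0,-0.1985]
    - [-0.382,-0.44,-0.045,0,0,-0.1985]
    - [-0.382,-0.44,-0.045,0,0,-0.1985]
  gripper: 0.4

```text
t: 1.5
position: [0.4169, 0.0675, 0.45]
tcp_rot: [180.0, 0.0, 173.6]
ft_force: [2.0, 0.7, 0.5]
gripper_width: 0.398
```

```bash
python3 - <<'E'
from h import *
o=robot.get_obs();print(o["qpos"],o["position"],o["tcp_rot"],o["gripper_width"])
print(row([*w2(0,-.0765),.45],173.62))
print(row([*w2(0,-.0765),.40],173.62))
E
```

```text
[-27.9489   7.8089  11.9751 117.4346  -1.9874  54.8902  68.6925] [0.4169 0.0675 0.45  ] [179.9713   0.0426 173.6322] 0.39794341450890824
[-0.1417 -0.1166  0.0001  0.0005  0.0007  0.0002]
[-0.1417 -0.1166  0.0501  0.0005  0.0007  0.0002]
```

Call:
play_rows:
  commands:
    - [-0.14,-0.115,0,0,0,0]
    - [-0.14,-0.115,0,0,0,0]
    - [-0.14,-0.115,0,0,0,0]
    - [-0.14,-0.115,0,0,0,0]
    - [-0.14,-0.115,0,0,0,0]
    - [-0.14,-0.115,0,0,0,0]

```text
t: 2.1
position: [0.5431, -0.0606, 0.4493]
tcp_rot: [-180.0, -0.1, 173.6]
ft_force: [0.3, 0.7, 0.9]
gripper_width: 0.402
```

```bash
python3 - <<'E'
from h import *
o=robot.get_obs();print(o["qpos"],o["position"],o["tcp_rot"],o["gripper_width"])
print(row([*w2(0,-.0765),.388],173.62))
t=robot.get_image("top");s=robot.get_image("side")
crop(t,130,135,380,340,3.2,"t2.png")
crop(s,200,130,430,320,3.2,"s2.png")
E
```

```text
[-12.8771  20.6865  17.3015 101.2716  -7.0199  59.1462  90.5508] [ 0.5431 -0.0606  0.4493] [-179.9892   -0.0517  173.5622] 0.4017837006575915
[-0.0022 -0.0033  0.0613 -0.0002 -0.0009 -0.001 ]
```

View pics/s2.png

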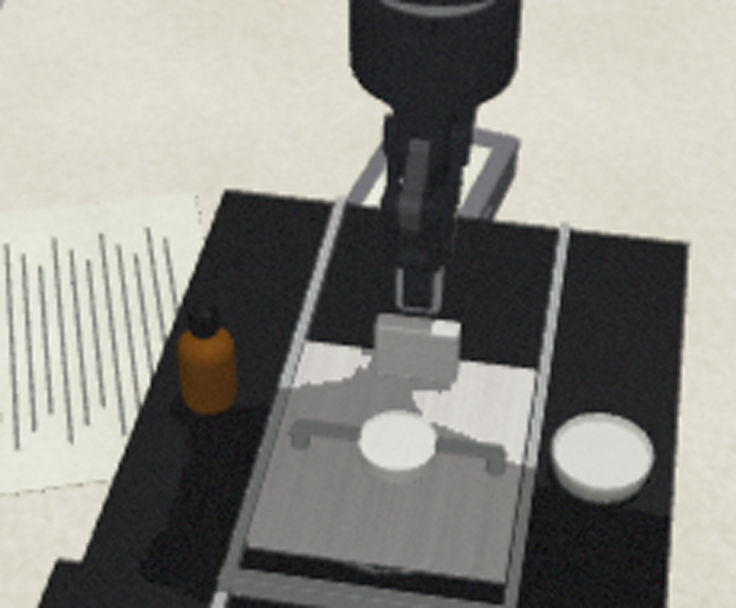

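View pics/t2.png

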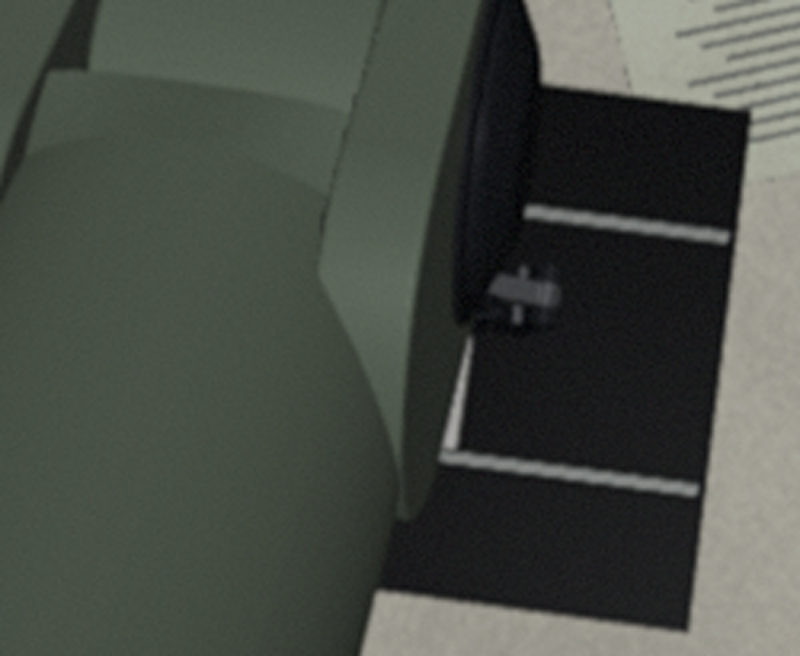

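Call:
play_rows:
  commands:
    - [-0.002,-0.003,0.03,0,0,0]
    - [-0.002,-0.003,0.061,0,0,0]
    - [-0.002,-0.003,0.061,0,0,0]
    - [-0.002,-0.003,0.061,0,0,0]

```text
t: 2.6
position: [0.5447, -0.0629, 0.3895]
tcp_rot: [180.0, -0.0, 173.7]
ft_force: [-0.2, -0.4, 0.8]
gripper_width: 0.401
```

```bash
python3 - <<'E'
from h import *
o=robot.get_obs();print(o["position"],o["ft_force"])
s=robot.get_image("side")
crop(s,260,150,400,270,5,"s3.png")
E
```

```text
[ 0.5447 -0.0629  0.3895] [-0.1705 -0.38    0.8109]
```

View pics/s3.png

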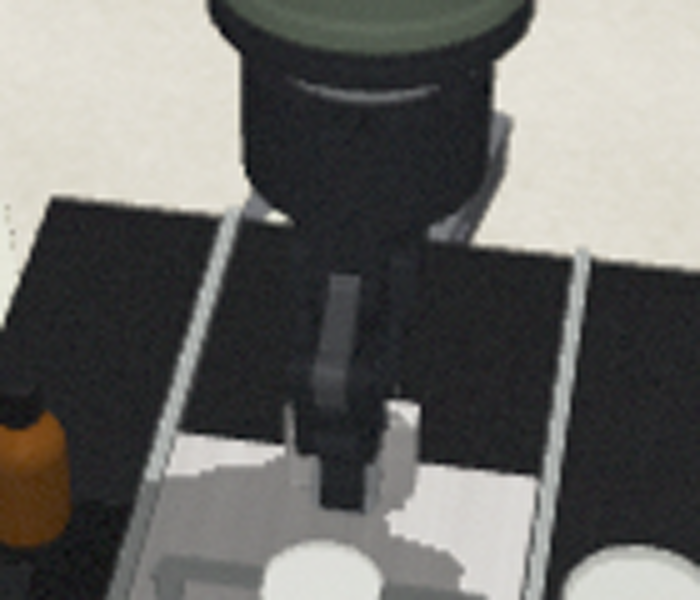

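Call:
play_rows:
  commands:
    - [0,0,0,0,0,0]
    - [0,0,0,0,0,0]
    - [0,0,0,0,0,0]
    - [0,0,0,0,0,0]
    - [0,0,0,0,0,0]
    - [0,0,0,0,0,0]
  gripper: 0

```text
t: 3.25
position: [0.545, -0.0634, 0.3902]
tcp_rot: [180.0, 0.1, 173.6]
ft_force: [-3.0, 1.1, 11.3]
gripper_width: 0.129
```

Call:
play_rows:
  commands:
    - [0,-0.01,0,0,0,0]
    - [0,-0.03,0,0,0,0]
    - [0,-0.05,0,0,0,0]
    - [0,-0.07,0,0,0,0]
    - [0,-0.09,0,0,0,0]
    - [0,-0.105,0,0,0,0]
    - [0,-0.114,0,0,0,0]
    - [0,-0.119,0,0,0,0]
    - [0,-0.121,0,0,0,0]
    - [0,-0.121,0,0,0,0]

```text
t: 4.25
position: [0.5314, -0.1843, 0.3902]
tcp_rot: [-180.0, 0.1, 173.6]
ft_force: [-3.4, -2.1, 9.7]
gripper_width: 0.128
```

Call:
play_rows:
  commands:
    - [0,-0.0015,0,0,0,0]
    - [0,-0.003,0,0,0,0]
    - [0,-0.003,0,0,0,0]
    - [0,-0.003,0,0,0,0]

```text
t: 4.65
position: [0.5314, -0.1854, 0.3901]
tcp_rot: [179.9, 0.1, 173.7]
ft_force: [-3.3, 11.5, 13.9]
gripper_width: 0.134
```

Call:
play_rows:
  commands:
    - [0,0.001,0,0,0,0]
    - [0,0.001,0,0,0,0]
    - [0,0.001,0,0,0,0]
    - [0,0.001,0,0,0,0]
    - [0,0.001,-0.03,0,0,0]
    - [0,0.001,-0.06,0,0,0]
    - [0.03,-0.04,-0.07,0,0,0]
    - [0.06,-0.08,-0.07,0,0,0]
    - [0.09,-0.12,-0.07,0,0,0]
    - [0.12,-0.16,-0.07,0,0,0]
    - [0.12,-0.16,-0.07,0,0,0]
  gripper: 0.4

```text
t: 5.75
position: [0.3892, -0.3368, 0.4593]
tcp_rot: [-179.9, -0.0, 173.2]
ft_force: [1.3, 1.0, -0.5]
gripper_width: 0.398
```

```bash
python3 - <<'E'
from h import *
o=robot.get_obs();print(o["position"],o["ft_force"],o["qpos"])
s=robot.get_image("side");t=robot.get_image("top")
crop(s,200,170,440,350,3.3,"s4.png")
crop(t,130,135,380,340,3.2,"t4.png")
a=proj(t,[[*AX,.19]])[0].astype(int);b=proj(s,[[*AX,.19]])[0].astype(int);print(a,b)
crop(t,a[0]-35,a[1]-30,a[0]+35,a[1]+30,10,"t4z.png")
crop(s,b[0]-35,b[1]-30,b[0]+35,b[1]+30,10,"s4z.png")
E
```

```text
[ 0.3892 -0.3368  0.4593] [ 1.2989  1.0265 -0.4533] [ 16.2025  17.3286  22.9565 105.1863  -7.6773  58.9706 125.3501]
[228 232] [321 285]
```

View pics/t4.png

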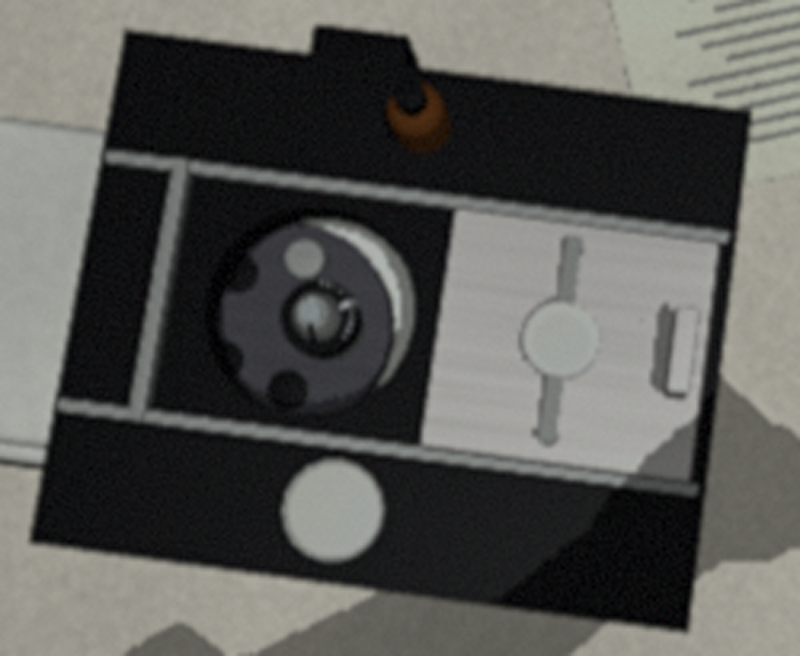

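View pics/t4z.png

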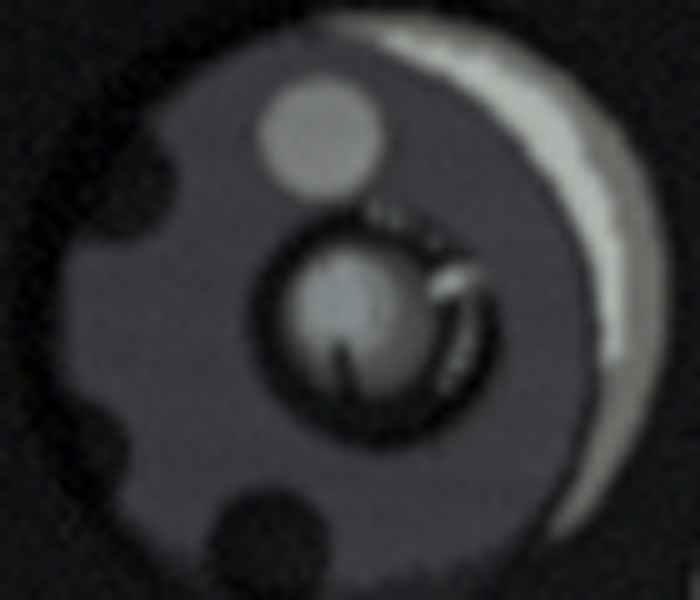

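View pics/s4.png

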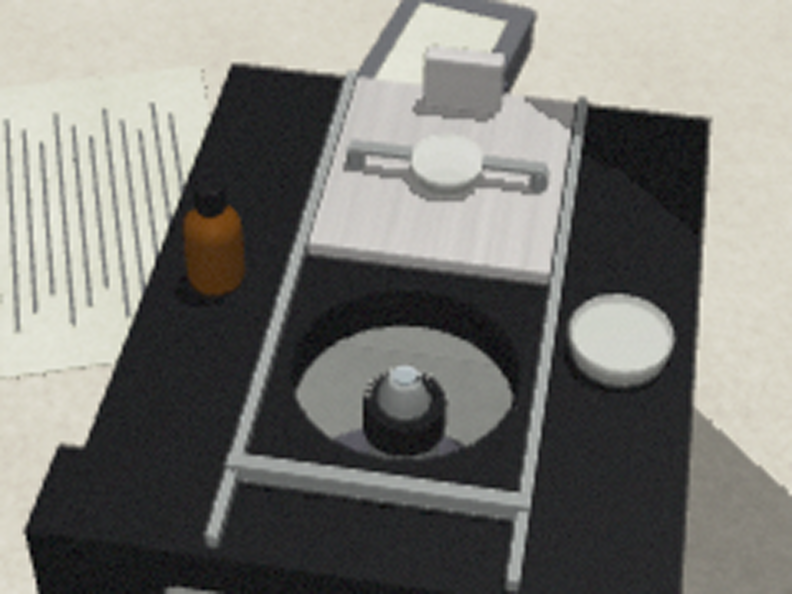

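View pics/s4z.png

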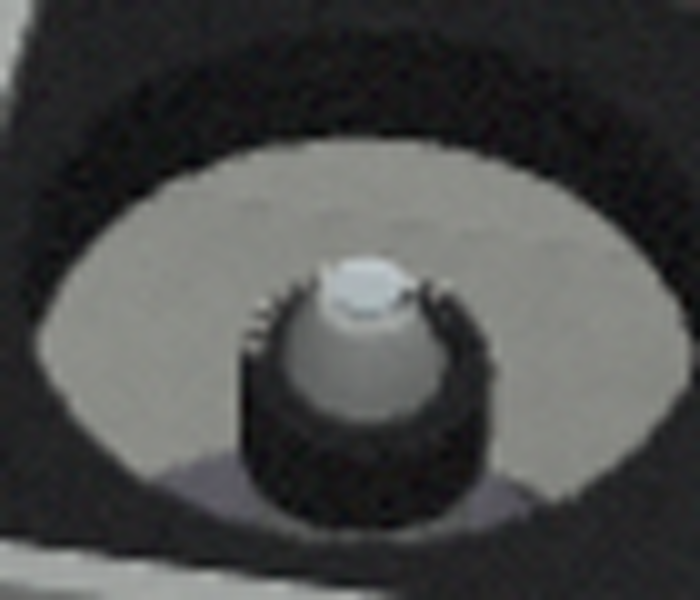

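```bash
cat > look.py <<'E'
from h import *
import sys
tag=sys.argv[1]
for n in("top","side"):
    ds=[robot.get_image(n) for _ in range(6)];d=ds[0];m=np.mean([x["img"] for x in ds],0)
    d["img"]=m; np.savez(f"{tag}_{n}.npz",img=m,fx=d["fx"],fy=d["fy"],cx=d["cx"],cy=d["cy"],extrinsics=d["extrinsics"])
E
cat > an.py <<'E'
from h import *
from scipy.ndimage import map_coordinates
def load(f): return dict(np.load(f))
def circ(r,z,th,dx=0,dy=0): th=np.asarray(th);return np.c_[AX[0]+dx+r*np.cos(th),AX[1]+dy+r*np.sin(th),np.full(th.shape,z)]
def samp(d,P):
    uv=proj(d,P);g=d["img"].mean(2);return map_coordinates(g,[uv[:,1],uv[:,0]],order=1)
def overlay(d,name,dx=0,dy=0,s=12,h=22,lines=()):
    a=proj(d,[[AX[0]+dx,AX[1]+dy,.185]])[0];u0,v0=int(a[0])-28,int(a[1])-h
    c=cv2.resize(np.clip(d["img"][v0:v0+2*h,u0:u0+56,::-1]*1.6,0,255).astype(np.uint8),None,fx=s,fy=s,interpolation=cv2.INTER_CUBIC)
    th=np.linspace(0,2*np.pi,100)
    def pl(P,col):
        uv=(proj(d,P)-[u0,v0]+.5)*s
        cv2.polylines(c,[np.int32(uv)],False,col,1)
    pl(circ(.0205,.178,th,dx,dy),(0,255,255));pl(circ(.0085,.196,th,dx,dy),(0,255,0));pl(circ(.0135,.178,th,dx,dy),(255,0,255))
    for r0,z0,r1,z1,a,col in lines: pl(np.r_[circ(r0,z0,[a],dx,dy),circ(r1,z1,[a],dx,dy)],col)
    cv2.imwrite("pics/"+name,c)
E
python3 look.py a; python3 - <<'E'
from an import *
for n in("top","side"): overlay(load(f"a_{n}.npz"),f"ov_{n}.png")
E
```

```text
(no output)
```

View pics/ov_top.png

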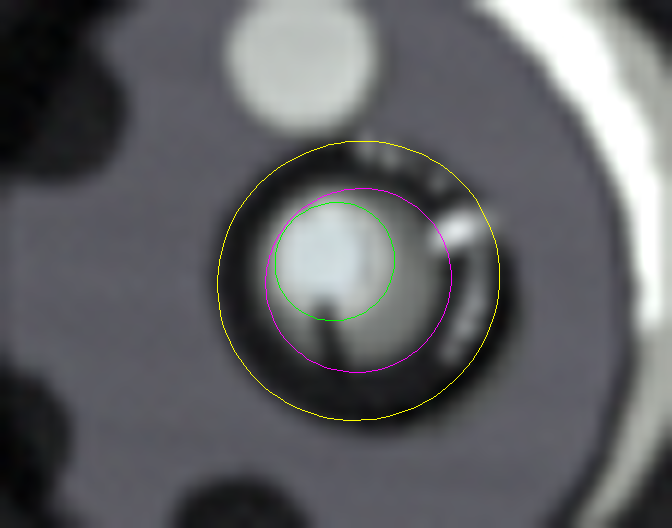

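View pics/ov_side.png

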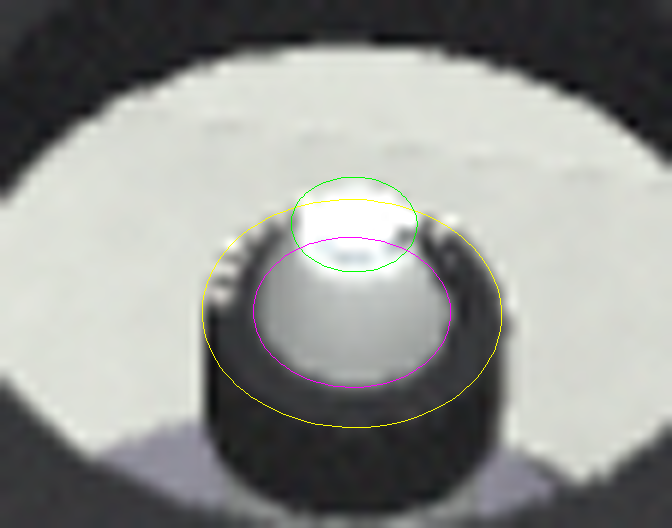

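```bash
cat > ang.py <<'E'
from an import *
import sys
def band(d,r0,z0,r1,z1,th,dx,dy,hw):
    k=np.linspace(0.1,.9,12)
    return np.array([np.mean([samp(d,np.array([[AX[0]+dx+r*np.cos(a)-o*np.sin(a),AX[1]+dy+r*np.sin(a)+o*np.cos(a),z]]))[0] for r,z in zip(r0+k*(r1-r0),z0+k*(z1-z0)) for o in(-hw,0,hw)]) for a in th])
def best(d,args,dx,dy,guess,sign,span=.5,hw=.0006):
    th=guess+np.linspace(-span,span,81);b=sign*band(d,*args,th,dx,dy,hw)
    i=b.argmax();w=np.clip(b-(b.max()-.35*(b.max()-np.median(b))),0,None);m=np.abs(th-th[i])<.35
    return (th*w)[m].sum()/w[m].sum(),b.max()
IDX=(.0087,.1955,.0137,.1785);WH=(.0138,.1782,.0203,.1782)
if __name__=="__main__":
    tag,gi,gw=sys.argv[1],float(sys.argv[2]),float(sys.argv[3])
    d=load(f"{tag}_top.npz")
    for dx in(-.001,0,.001):
        for dy in(-.001,0,.001,.002):
            a,s1=best(d,IDX,dx,dy,gi,-1);b,s2=best(d,WH,dx,dy,gw,1)
            print(dx,dy,"idx %.3f (%.1f) white %.3f (%.1f) diff %.3f"%(a,s1,b,s2,b-a))
E
python3 - <<'E'
from an import *
d=load("a_top.npz")
a=proj(d,[[*AX,.185]])[0];u0,v0=int(a[0])-28,int(a[1])-22
f=lambda x,y,z:ray(d,(np.array([x,y])/12-.5+[u0,v0]),z)[:2]-AX
for nm,x,y,z in(("w in",437,238,.178),("w out",490,214,.178),("i tip",323,303,.196),("i base",336,365,.178),("tip c",322,255,.1965)):
    p=f(x,y,z);print(nm,p,np.hypot(*p),np.arctan2(p[1],p[0]))
E
python3 ang.py a 3.2 -.9 
```

```text
w in [ 0.0065 -0.0111] 0.012833600492812663 -1.0441682958886864
w out [ 0.0101 -0.0186] 0.021225541205174517 -1.0722544765464657
i tip [-0.006   0.0014] 0.006129098279938249 2.9126540573232367
i base [-0.0125  0.0027] 0.012766854922247248 2.9302749683784284
tip c [0.0008 0.0018] 0.0019592069693538518 1.1299062615707685
Still running in the background as job /tmp/bash_jobs.1000/eee65b2c9762 (pid 824). You'll get a notice when it ends.
```

```bash
kill -- -$(cat /tmp/bash_jobs.1000/eee65b2c9762/pid); python3 - <<'E'
s=open('ang.py').read()
i=s.index("    k=np");j=s.index("def best")
s=s[:i]+'''    k=np.linspace(.1,.9,12);r=(r0+k*(r1-r0))[None,:,None];z=(z0+k*(z1-z0))[None,:,None];o=np.array([-hw,0,hw])[None,None,:];a=th[:,None,None]
    P=np.stack(np.broadcast_arrays(AX[0]+dx+r*np.cos(a)-o*np.sin(a),AX[1]+dy+r*np.sin(a)+o*np.cos(a),z),-1).reshape(-1,3)
    return samp(d,P).reshape(len(th),-1).mean(1)
'''+s[j:]
open('ang.py','w').write(s)
E
timeout 60 python3 ang.py a 3.0 -1.0
```

```text
-0.001 -0.001 idx 2.916 (-26.2) white -0.998 (112.7) diff -3.914
-0.001 0 idx 3.009 (-25.8) white -1.025 (117.7) diff -4.034
-0.001 0.001 idx 3.098 (-25.8) white -1.052 (119.3) diff -4.150
-0.001 0.002 idx 3.186 (-26.3) white -1.079 (116.9) diff -4.265
0 -0.001 idx 2.892 (-30.1) white -1.055 (108.4) diff -3.947
0 0 idx 2.984 (-29.5) white -1.080 (115.4) diff -4.064
0 0.001 idx 3.073 (-29.4) white -1.105 (118.9) diff -4.178
0 0.002 idx 3.160 (-29.8) white -1.130 (118.7) diff -4.290
0.001 -0.001 idx 2.869 (-35.1) white -1.113 (104.2) diff -3.982
0.001 0 idx 2.961 (-34.2) white -1.136 (112.4) diff -4.097
0.001 0.001 idx 3.050 (-33.9) white -1.160 (117.8) diff -4.209
0.001 0.002 idx 3.136 (-34.2) white -1.183 (119.3) diff -4.319bash: kill: (-824) - No such process
```

```bash
python3 - <<'E'
from h import *
print(row([*AX,.45],173.62))
E
```

```text
[-0.1201  0.3598  0.0087 -0.     -0.0001  0.0003]
```

Call:
play_rows:
  commands:
    - [-0.12,0.36,0.008,0,0,0]
    - [-0.12,0.36,0.008,0,0,0]
    - [-0.12,0.36,0.008,0,0,0]
    - [-0.12,0.36,0.008,0,0,0]
    - [-0.12,0.36,0.008,0,0,0]
    - [-0.12,0.36,0.008,0,0,0]
    - [-0.12,0.36,0.008,0,0,0]
    - [-0.12,0.36,0.008,0,0,0]
    - [-0.12,0.36,0.008,0,0,0]
    - [-0.12,0.36,0.008,0,0,0]
    - [-0.12,0.36,0.008,0,0,0]
  gripper: 0.7

```text
t: 7.55
position: [0.5529, 0.0109, 0.4507]
tcp_rot: [-180.0, -0.0, 173.5]
ft_force: [-0.7, 0.1, 0.7]
gripper_width: 0.703
```

```bash
python3 - <<'E'
from h import *
o=robot.get_obs();print(o["position"],o["ft_force"],o["qpos"])
print(row([*AX,.36],173.62))
E
```

```text
[0.5529 0.0109 0.4507] [-0.7417  0.115   0.6945] [-17.374   20.9555  13.4719 100.0921  -5.5161  59.6058  81.5774]
[-0.0003  0.001   0.0907 -0.0004 -0.0001 -0.0013]
```

Lower partway (tips at ~0.187, beside the nose, inside the opening) and look.

Call:
play_rows:
  commands:
    - [0,0.001,0.03,0,0,0]
    - [0,0.001,0.06,0,0,0]
    - [0,0.001,0.08,0,0,0]
    - [0,0.001,0.08,0,0,0]
    - [0,0.001,0.08,0,0,0]

```text
t: 8.05
position: [0.5534, 0.0121, 0.3715]
tcp_rot: [-180.0, 0.0, 173.5]
ft_force: [0.3, 0.5, -0.2]
gripper_width: 0.697
```

```bash
python3 - <<'E'
from h import *
o=robot.get_obs();print(o["position"],o["ft_force"],o["gripper_width"])
s=robot.get_image("side")
crop(s,240,180,400,300,5,"s5.png")
print(row([*AX,.322],173.62))
E
```

```text
[0.5534 0.0121 0.3715] [ 0.263   0.4746 -0.1978] 0.696673210437051
[ 0.0003 -0.0005  0.0499  0.0002  0.0013 -0.001 ]
```

View pics/s5.png

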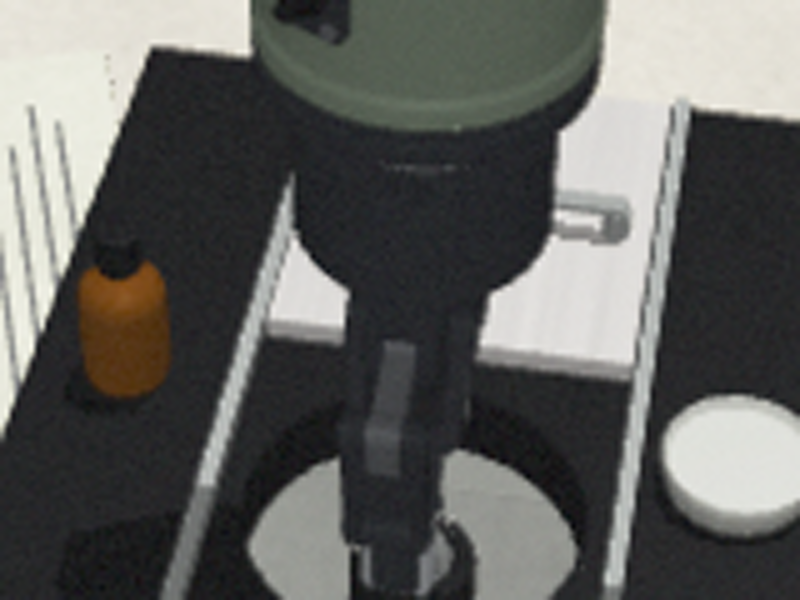

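Call:
play_rows:
  commands:
    - [0,0,0.015,0,0,0]
    - [0,0,0.03,0,0,0]
    - [0,0,0.04,0,0,0]
    - [0,0,0.049,0,0,0]
    - [0,0,0.049,0,0,0]
    - [0,0,0.049,0,0,0]

```text
t: 8.7
position: [0.5537, 0.0128, 0.3243]
tcp_rot: [179.9, 0.1, 173.6]
ft_force: [-13.3, -1.5, 36.8]
gripper_width: 0.698
```

Call:
play_rows:
  commands:
    - [0,0,-0.004,0,0,0]
    - [0,0,-0.005,0,0,0]

```text
t: 8.9
position: [0.5536, 0.0129, 0.3277]
tcp_rot: [180.0, 0.1, 173.6]
ft_force: [0.9, 0.4, -0.7]
gripper_width: 0.694
```

```bash
python3 - <<'E'
from h import *
o=robot.get_obs();print(o["position"],o["ft_force"],o["wrist_torque"],o["gripper_width"])
s=robot.get_image("side")
crop(s,240,180,400,300,5,"s6.png")
d=robot.get_image("top");crop(d,130,135,380,340,3.2,"t6.png")
E
```

```text
[0.5536 0.0129 0.3277] [ 0.8801  0.4412 -0.6981] [-0.0213  0.0034 -0.0021] 0.6935094753864882
```

View pics/s6.png

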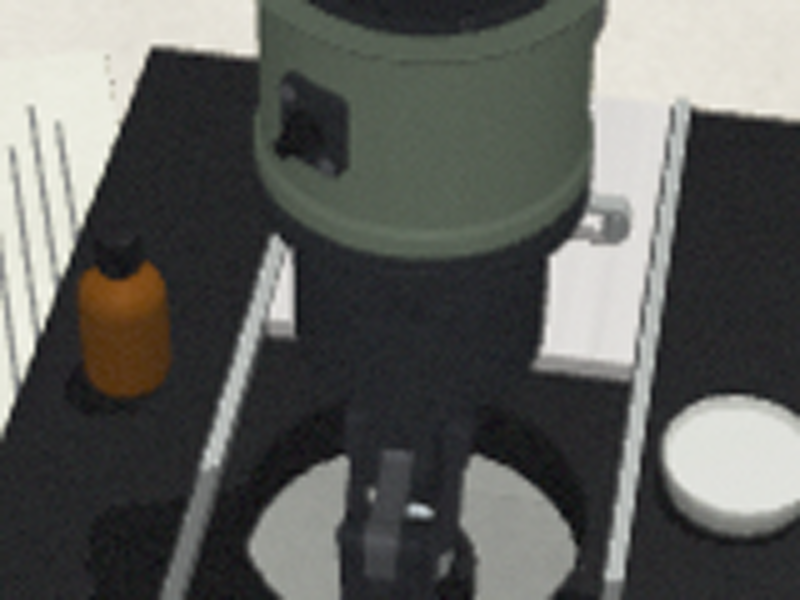

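View pics/t6.png

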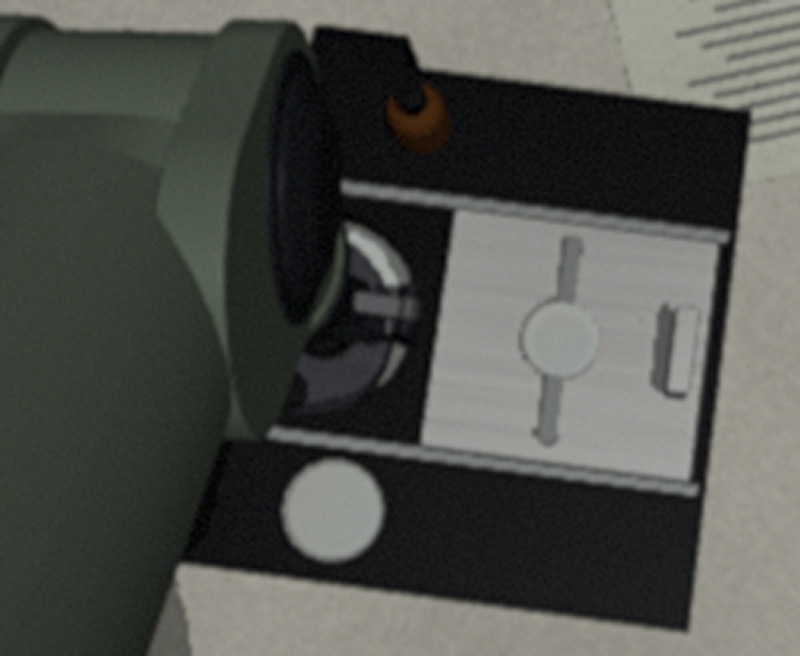

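```bash
python3 - <<'E'
from h import *
d=robot.get_image("top")
p=[AX[0],AX[1],YAW]
def loc(w):
    c,si=np.cos(YAW),np.sin(YAW);return np.array([[c,si],[-si,c]])@(w[:2]-AX)
for z in(.17,.18,.19,.2,.21,.22,.23):
  print(z,loc(ray(d,np.array([418,305])/3.2+[130,135],z)),loc(ray(d,np.array([355,303])/3.2+[130,135],z)))
a=proj(d,[[*w2(0,-.055),.2]])[0]
print((a-[130,135])*3.2)
b=proj(d,[[*w2(0,-.03),.23]])[0].astype(int)
d["img"]=np.clip(d["img"].astype(float)*2.2,0,255).astype(np.uint8)
crop(d,b[0]-30,b[1]-25,b[0]+30,b[1]+25,13,"t6z.png")
E
```

```text
0.17 [ 0.0145 -0.0519] [ 0.011  -0.0173]
0.18 [ 0.0131 -0.0533] [ 0.0097 -0.0192]
0.19 [ 0.0117 -0.0547] [ 0.0083 -0.021 ]
0.2 [ 0.0103 -0.0562] [ 0.007  -0.0229]
0.21 [ 0.0089 -0.0576] [ 0.0056 -0.0248]
0.22 [ 0.0076 -0.059 ] [ 0.0043 -0.0266]
0.23 [ 0.0062 -0.0604] [ 0.0029 -0.0285]
[412.9055 323.8372]
```

View pics/t6z.png

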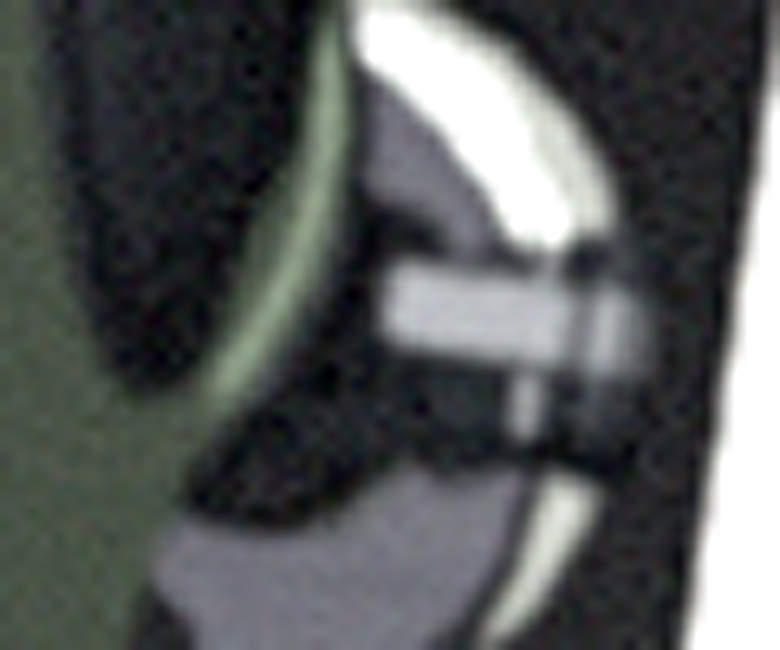

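Call:
play_rows:
  commands:
    - [0,-0.0007,-0.012,0,0,0]
    - [0,-0.0007,-0.012,0,0,0]
    - [0,-0.0007,-0.012,0,0,0]
    - [0,-0.0007,-0.012,0,0,0]
  gripper: 0.58

```text
t: 9.45
position: [0.5532, 0.0123, 0.3386]
tcp_rot: [-180.0, -0.0, 173.6]
ft_force: [-0.8, 0.3, 0.5]
gripper_width: 0.579
```

```bash
python3 - <<'E'
from h import *
o=robot.get_obs();print(o["position"],o["ft_force"],o["gripper_width"])
print(row([*AX,.323],173.62))
d=robot.get_image("top")
b=proj(d,[[*w2(0,-.03),.23]])[0].astype(int)
d["img"]=np.clip(d["img"].astype(float)*2.2,0,255).astype(np.uint8)
crop(d,b[0]-30,b[1]-25,b[0]+30,b[1]+25,13,"t7z.png")
E
```

```text
[0.5532 0.0123 0.3386] [-0.7769  0.2785  0.4985] 0.5787269158377067
[-0.0002 -0.0004  0.0156 -0.     -0.0001  0.0001]
```

View pics/t7z.png

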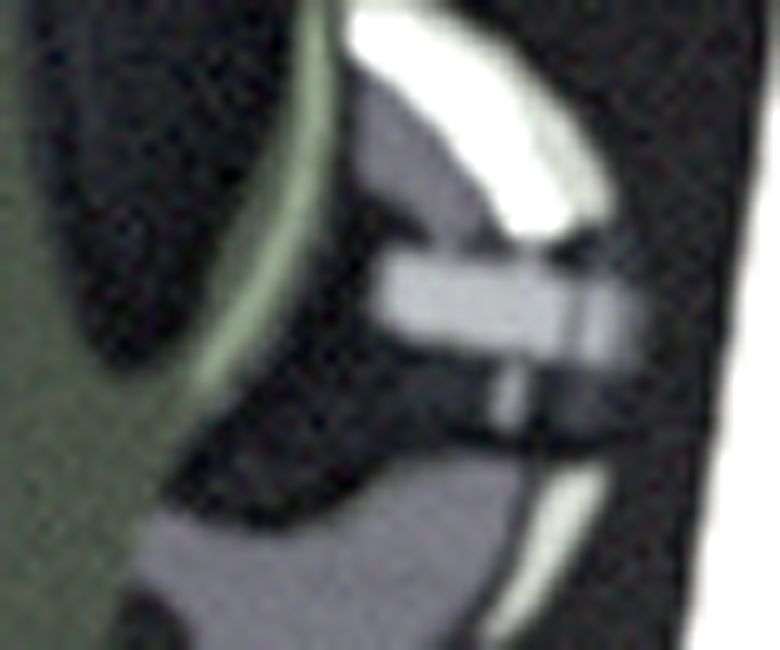

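Call:
play_rows:
  commands:
    - [0,-0.0004,0.004,0,0,0]
    - [0,-0.0004,0.008,0,0,0]
    - [0,-0.0004,0.0115,0,0,0]
    - [0,-0.0004,0.0115,0,0,0]

```text
t: 9.9
position: [0.553, 0.0119, 0.3265]
tcp_rot: [-180.0, -0.1, 173.6]
ft_force: [-0.4, 0.8, 0.3]
gripper_width: 0.582
```

Free of contact. Close on the collar.

Call:
play_rows:
  commands:
    - [0,0,0,0,0,0]
    - [0,0,0,0,0,0]
    - [0,0,0,0,0,0]
    - [0,0,0,0,0,0]
    - [0,0,0,0,0,0]
  gripper: 0

```text
t: 10.4
position: [0.553, 0.0112, 0.3274]
tcp_rot: [-179.9, -0.0, 173.6]
ft_force: [-2.5, -4.4, 3.4]
gripper_width: 0.461
```

```bash
python3 - <<'E'
from h import *
o=robot.get_obs();print(o["position"],o["tcp_rot"],o["ft_force"],o["wrist_torque"],o["gripper_width"]*85,o["qpos"])
E
```

```text
[0.553  0.0112 0.3274] [-179.9475   -0.0148  173.578 ] [-2.5234 -4.4239  3.4253] [-1.1117  0.509  -0.0232] 39.21212912673739 [-15.6039  29.5581  11.4127 107.2651  -8.0122  43.9716  83.7202]
```

Call:
play_rows:
  commands:
    - [0,-0.0003,0,0,0,0.05]
    - [0,-0.0005,0,0,0,0.15]
    - [0,-0.0005,0,0,0,0.25]
    - [0,-0.0005,0,0,0,0.35]
    - [0,-0.0005,0,0,0,0.45]
    - [0,-0.0005,0,0,0,0.5]

```text
t: 11.0
position: [0.5532, 0.0115, 0.3274]
tcp_rot: [180.0, 0.0, 144.8]
ft_force: [-0.9, -0.5, 2.6]
gripper_width: 0.458
```

```bash
python3 - <<'E'
from h import *
o=robot.get_obs();print(o["position"],o["tcp_rot"],o["ft_force"],o["wrist_torque"],o["gripper_width"]*85,o["qpos"])
s=robot.get_image("side");crop(s,240,210,400,330,5,"s8.png")
E
```

```text
[0.5532 0.0115 0.3274] [179.9953   0.0094 144.753 ] [-0.9258 -0.5136  2.5615] [-0.0252  0.2401  0.1046] 38.960820987141595 [-21.1522  30.4481  19.1915 107.5432 -13.8086  44.2487  60.2869]
```

View pics/s8.png

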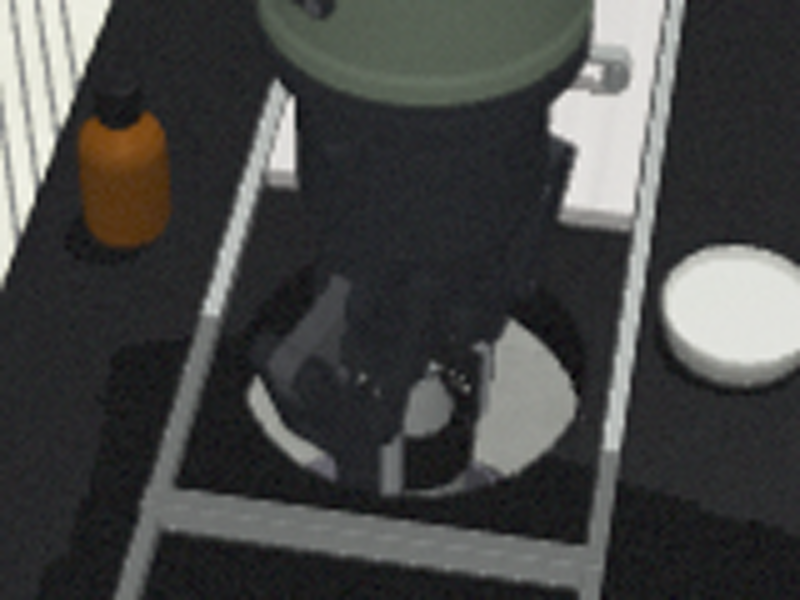

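Call:
play_rows:
  commands:
    - [0,0,0,0,0,0.13]
    - [0,0,0,0,0,0.26]
    - [0,0,0,0,0,0.39]
    - [0,0,0,0,0,0.52]
    - [0,0,0,0,0,0.65]
    - [0,0,0,0,0,0.78]
    - [0,0,0,0,0,0.91]
    - [0,0,0,0,0,1.04]
    - [0,0,0,0,0,1.17]
    - [0,0,0,0,0,1.3]
    - [0,0,0,0,0,1.3]

```text
t: 12.15
position: [0.554, 0.012, 0.3275]
tcp_rot: [179.9, -0.0, 70.3]
ft_force: [7.5, 2.1, -1.0]
gripper_width: 0.464
```

```bash
python3 - <<'E'
from h import *
o=robot.get_obs();print(o["position"],o["tcp_rot"],o["ft_force"],o["wrist_torque"],o["gripper_width"]*85,o["qpos"])
s=robot.get_image("side");crop(s,240,210,400,330,5,"s9.png")
s=robot.get_image("top");crop(s,180,185,280,260,8,"t9.png")
E
```

```text
[0.554  0.012  0.3275] [179.8581  -0.0409  70.3169] [ 7.45    2.1483 -1.0257] [ 0.3867 -1.5408 -0.0812] 39.41497958369087 [-34.6994  35.2625  39.6048 108.1188 -30.0496  47.2746   1.0325]
```

View pics/s9.png

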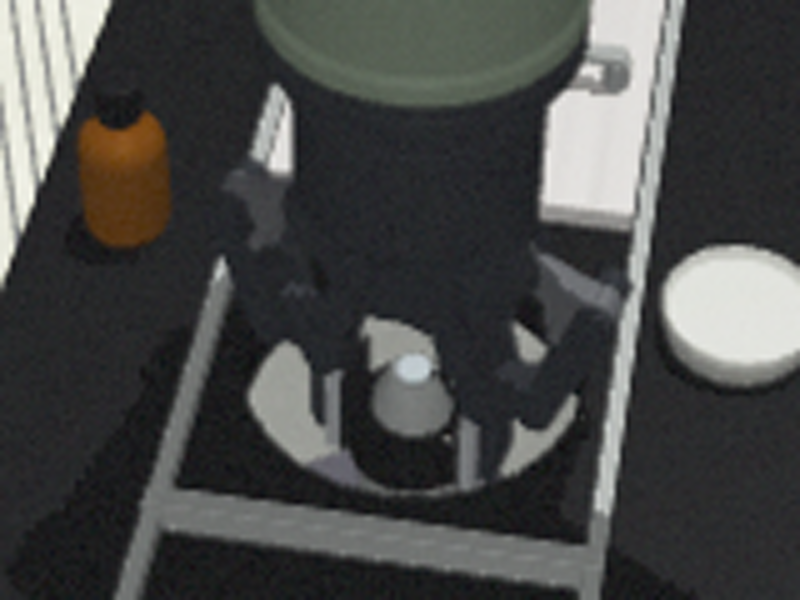

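View pics/t9.png

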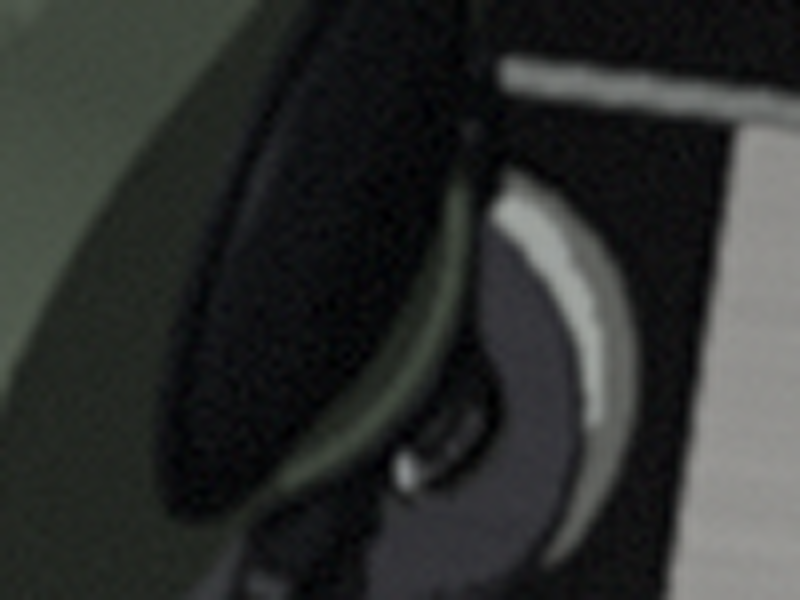

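Call:
play_rows:
  commands:
    - [0,-0.0004,0,0,0,0.1]
    - [0,-0.0004,0,0,0,0.2]
    - [0,-0.0004,0,0,0,0.3]
    - [0,-0.0004,0,0,0,0.4]
    - [0,-0.0004,0,0,0,0.4]
    - [0,-0.0004,0,0,0,0.4]

```text
t: 12.85
position: [0.5541, 0.0119, 0.3275]
tcp_rot: [179.8, -0.1, 47.7]
ft_force: [14.5, -0.5, -8.6]
gripper_width: 0.46
```

```bash
python3 - <<'E'
from h import *
o=robot.get_obs();print(o["position"],o["tcp_rot"],o["ft_force"],o["wrist_torque"],o["gripper_width"]*85,o["qpos"])
s=robot.get_image("top");crop(s,180,185,280,260,8,"t10.png")
E
```

```text
[0.5541 0.0119 0.3275] [179.7963  -0.1274  47.6595] [14.477  -0.4595 -8.6342] [ 0.0396 -3.0327 -0.024 ] 39.12993906108489 [-38.3054  37.551   45.7403 108.2988 -35.2659  49.0177 -16.7502]
```

View pics/t10.png

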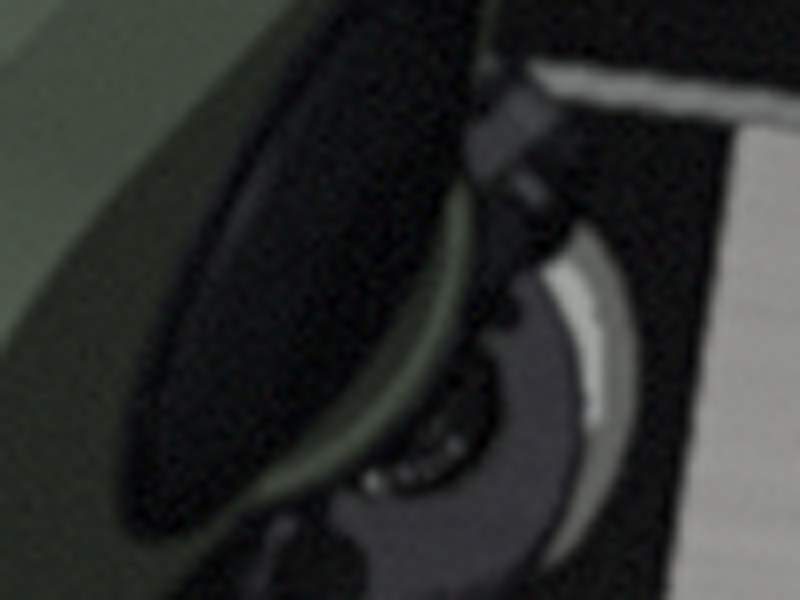

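Call:
play_rows:
  commands:
    - [0,0,0,0,0,0]
    - [0,0,0,0,0,0]
    - [0,0,0,0,0,0]
    - [0,0,-0.04,0,0,0]
    - [0,0,-0.08,0,0,0]
    - [0,0,-0.125,0,0,0]
    - [0,0,-0.125,0,0,0]
  gripper: 0.58

```text
t: 13.6
position: [0.5534, 0.0107, 0.4569]
tcp_rot: [179.8, -0.3, 47.6]
ft_force: [0.7, 0.2, -0.6]
gripper_width: 0.58
```

```bash
python3 - <<'E'
from h import *
o=robot.get_obs();print(o["position"],o["tcp_rot"],o["ft_force"],o["gripper_width"])
print(row([.4,-.31,.45],47.7))
E
```

```text
[0.5534 0.0107 0.4569] [179.7827  -0.2881  47.5655] [ 0.7474  0.1634 -0.598 ] 0.5802760392135798
[-0.3402  0.1032  0.0056  0.0038 -0.005  -0.0024]
```

Call:
play_rows:
  commands:
    - [-0.34,0.103,0.005,0.004,-0.005,0]
    - [-0.34,0.103,0.005,0.004,-0.005,0]
    - [-0.34,0.103,0.005,0.004,-0.005,0]
    - [-0.34,0.103,0.005,0.004,-0.005,0]
    - [-0.34,0.103,0.005,0.004,-0.005,0]
    - [-0.34,0.103,0.005,0.004,-0.005,0]
    - [-0.34,0.103,0.005,0.004,-0.005,0]
    - [-0.34,0.103,0.005,0.004,-0.005,0]
    - [-0.34,0.103,0.005,0.004,-0.005,0]

```text
t: 14.5
position: [0.3983, -0.3101, 0.4471]
tcp_rot: [-179.8, 0.3, 47.4]
ft_force: [0.2, 1.3, -0.4]
gripper_width: 0.576
```

```bash
python3 look.py b; python3 - <<'E'
from an import *
for n in("top","side"): overlay(load(f"b_{n}.npz"),f"ovb_{n}.png")
E
timeout 60 python3 ang.py b 3.0 3.0
```

```text
-0.001 -0.001 idx 3.032 (-39.8) white 2.790 (124.8) diff -0.242
-0.001 0 idx 3.125 (-39.0) white 2.850 (124.9) diff -0.275
-0.001 0.001 idx 3.210 (-38.5) white 2.910 (124.7) diff -0.301
-0.001 0.002 idx 3.292 (-38.1) white 2.969 (124.1) diff -0.322
0 -0.001 idx 2.941 (-40.0) white 2.800 (123.8) diff -0.141
0 0 idx 3.047 (-39.5) white 2.858 (125.4) diff -0.189
0 0.001 idx 3.142 (-39.2) white 2.916 (126.6) diff -0.226
0 0.002 idx 3.229 (-38.8) white 2.975 (127.2) diff -0.255
0.001 -0.001 idx 2.882 (-40.1) white 2.809 (117.3) diff -0.073
0.001 0 idx 2.983 (-39.9) white 2.866 (120.6) diff -0.118
0.001 0.001 idx 3.080 (-39.8) white 2.922 (122.9) diff -0.158
0.001 0.002 idx 3.172 (-39.8) white 2.980 (124.6) diff -0.193
```

View pics/ovb_top.png

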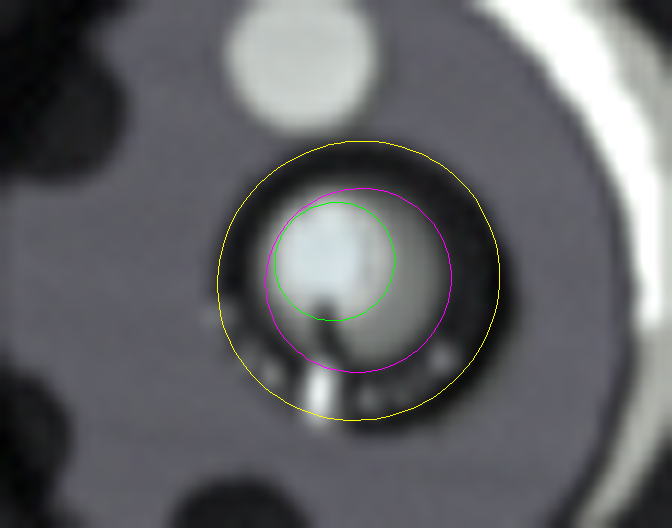

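View pics/ovb_side.png

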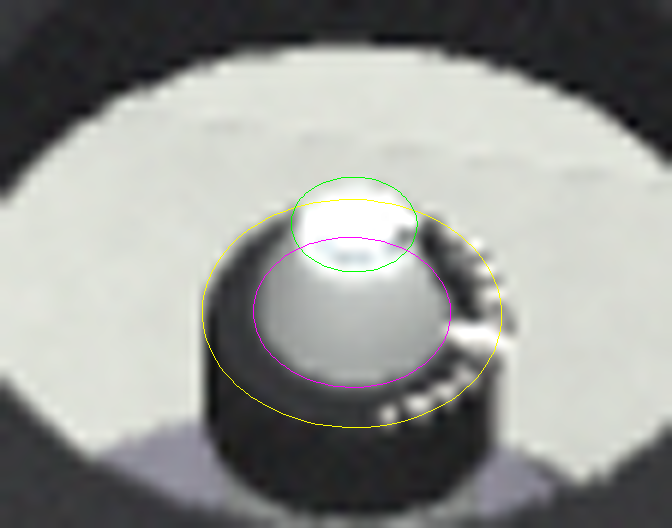

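```bash
cat > prof.py <<'E'
from ang import *
def prof(d,pts,g,sign,dx=0,dy=0):
    out=[]
    th=g+np.linspace(-.7,.7,141)
    for r,z in pts:
        P=circ(r,z,th,dx,dy);b=sign*samp(d,P)
        i=40+b[40:101].argmax(); w=np.clip(b-(b[i]-.5*(b[i]-np.percentile(b,30))),0,None)
        lo=i
        while lo>0 and w[lo]>0: lo-=1
        hi=i
        while hi<140 and w[hi]>0: hi+=1
        out.append((th[lo:hi]*w[lo:hi]).sum()/w[lo:hi].sum())
    return np.array(out)
if __name__=="__main__":
    zs=np.linspace(.194,.180,8);ip=[(.0087+(.196-z)/.018*.005,z) for z in zs]
    wp=[(r,.178) for r in np.linspace(.0145,.0195,6)]
    import sys
    for tag in sys.argv[2:]:
        for n in ["top"]:
            d=load(f"{tag}_{n}.npz")
            for dx,dy in((0,0),(.0007,0),(0,.0007),(-.0007,0),(0,-.0007)):
                print(tag,dx,dy,"I",prof(d,ip,3.0,-1,dx,dy),"W",prof(d,wp,float(sys.argv[1]),1,dx,dy))
E
python3 prof.py 2.86 b; python3 prof.py -1.08 a
python3 - <<'E'
# collar outline fit in top view (left/top edges)
from ang import *
d=load("b_top.npz")
th=np.linspace(0,2*np.pi,73)[:-1]
rs=np.linspace(.0165,.0245,81)
for z in(.178,):
  e=[]
  for t in th:
    b=samp(d,np.c_[AX[0]+rs*np.cos(t),AX[1]+rs*np.sin(t),np.full(81,z)])
    g=np.gradient(b);i=g.argmax();e.append((np.degrees(t),rs[i]*1e3,g[i]))
  e=np.array(e);print(e[::3])
E
```

```text
b 0 0 I [3.0151 2.9947 2.9923 2.9892 3.0149 3.0487 3.1376 3.2209] W [2.8267 2.8361 2.85   2.8582 2.871  2.8807]
b 0.0007 0 I [3.0014 2.9854 2.9666 2.9669 2.9645 2.9919 3.0294 3.1264] W [2.8274 2.8449 2.8527 2.864  2.8734 2.883 ]
b 0 0.0007 I [3.0898 3.069  3.0632 3.0598 3.0836 3.1284 3.1912 3.2499] W [2.8742 2.8807 2.8922 2.8995 2.9092 2.9184]
b -0.0007 0 I [3.0261 3.0205 3.0165 3.0396 3.0709 3.1538 3.2279 3.3776] W [2.8192 2.8324 2.8427 2.8566 2.8667 2.878 ]
b 0 -0.0007 I [2.9423 2.9237 2.9207 2.9205 2.9366 2.9719 3.0914 3.3378] W [2.7791 2.7919 2.8071 2.8176 2.8323 2.843 ]
a 0 0 I [3.0117 2.9926 2.9888 2.9881 2.9823 2.9758 2.9638 2.9496] W [-1.0692 -1.0652 -1.0743 -1.0769 -1.0883 -1.0958]
a 0.0007 0 I [2.9963 2.9824 2.9644 2.9626 2.9636 2.9591 2.9536 2.9431] W [-1.1081 -1.1069 -1.1131 -1.1171 -1.1274 -1.1311]
a 0 0.0007 I [3.0867 3.0675 3.0603 3.0521 3.0427 3.0332 3.0168 2.9994] W [-1.0931 -1.0877 -1.0886 -1.0945 -1.0993 -1.1099]
a -0.0007 0 I [3.024  3.0175 3.0149 3.0072 2.9999 2.986  2.9715 2.9563] W [-1.03   -1.0261 -1.0341 -1.0398 -1.0486 -1.0605]
a 0 -0.0007 I [2.9385 2.9215 2.9164 2.9202 2.92   2.9165 2.9093 2.8982] W [-1.0422 -1.0495 -1.0551 -1.0636 -1.0757 -1.0832]
[[  0.      20.8      1.263 ]
 [ 15.      23.3      2.0421]
 [ 30.      24.1      1.5034]
 [ 45.      21.5      1.3147]
 [ 60.      20.1      1.2246]
 [ 75.      21.       1.1377]
 [ 90.      20.       1.1728]
 [105.      20.1      0.986 ]
 [120.      20.5      0.8051]
 [135.      17.2      1.7708]
 [150.      17.4      0.9296]
 [165.      16.6      1.2543]
 [180.      21.5      0.9533]
 [195.      23.6      1.2902]
 [210.      22.5      1.1059]
 [225.      22.4      1.351 ]
 [240.      23.9      1.2455]
 [255.      23.2      1.2956]
 [270.      23.6      1.5238]
 [285.      21.3      1.5363]
 [300.      21.       1.3796]
 [315.      20.4      1.1959]
 [330.      20.3      1.1432]
 [345.      20.1      1.1881]]
```

```bash
python3 - <<'E'
from ang import *
from scipy.signal import find_peaks
for tag in "ab":
  for n in ("top","side"):
    d=load(f"{tag}_{n}.npz")
    th=np.linspace(-np.pi,np.pi,721)
    for r in(.0165,.018,.0195):
      b=samp(d,circ(r,.178,th));
      p,_=find_peaks(b,prominence=5);print(tag,n,r,np.c_[th[p],b[p]].round(2).tolist())
E
```

```text
a top 0.0165 [[-1.95, 77.57], [-1.1, 131.46], [-0.65, 32.98], [-0.23, 40.49], [0.84, 31.7]]
a top 0.018 [[-1.76, 70.57], [-1.06, 113.22], [-0.65, 53.97], [-0.21, 66.27]]
a top 0.0195 [[-1.75, 41.87], [-1.09, 93.46], [-0.62, 50.61], [-0.18, 68.4], [-0.01, 69.84], [2.25, 28.08]]
a side 0.0165 [[-2.47, 53.1], [-2.3, 52.56], [-1.74, 180.46], [-0.5, 60.09], [-0.12, 75.5], [2.05, 39.56]]
a side 0.018 [[-2.43, 47.88], [-2.23, 90.78], [-1.81, 186.47], [-0.75, 79.6], [-0.37, 120.34], [-0.11, 121.85]]
a side 0.0195 [[-2.5, 67.23], [-2.18, 115.43], [-1.79, 191.49], [-0.99, 118.16], [-0.79, 117.11], [-0.57, 126.2], [-0.33, 133.24], [-0.1, 114.77], [1.64, 35.26], [2.05, 39.2]]
b top 0.0165 [[-3.03, 53.37], [-2.32, 63.19], [0.86, 33.23], [2.41, 41.45], [2.83, 142.66]]
b top 0.018 [[-3.03, 58.77], [-2.74, 43.48], [-2.32, 57.16], [1.06, 20.1], [1.89, 38.1], [2.4, 64.61], [2.85, 142.98]]
b top 0.0195 [[-3.04, 39.18], [-2.76, 36.22], [-2.28, 33.39], [-0.5, 30.27], [1.88, 53.42], [2.46, 65.8], [2.88, 129.18]]
b side 0.0165 [[-2.48, 58.54], [-1.74, 181.42], [2.1, 61.33], [2.32, 53.66], [3.0, 212.07]]
b side 0.018 [[-2.9, 98.04], [-2.64, 82.68], [-1.81, 187.61], [-0.76, 58.48], [-0.45, 51.88], [1.91, 93.65], [2.11, 125.89], [2.32, 103.58], [2.6, 85.95], [3.02, 184.44]]
b side 0.0195 [[-2.91, 137.5], [-2.68, 133.35], [-2.48, 104.84], [-2.29, 112.53], [-1.79, 193.55], [-0.79, 92.7], [-0.44, 97.39], [1.28, 36.53], [1.89, 100.28], [2.16, 103.66], [2.37, 110.66], [2.56, 102.57], [2.96, 155.87]]
```

```bash
python3 - <<'E'
from an import *
for tag in "ab":
    d=load(f"{tag}_top.npz");g=d["img"].mean(2);a=proj(d,[[*AX,.185]])[0];u0,v0=int(a[0])-28,int(a[1])-22
    print(tag,u0,v0);print(g[v0+22:v0+37,u0+19:u0+36].round(0).astype(int))
th=3.0
for t in(2.9,3.0,3.1):
  for o in((0,0),(0,.0017)):
    print(t,o,(proj(d,np.r_[circ(.0087,.195,[t],*o),circ(.0137,.1785,[t],*o),circ(.0138,.178,[t],*o),circ(.0205,.178,[t],*o)])-[u0,v0]))
E
```

```text
a 200 211
[[ 16  24  51  83 116 131 134 134 136 136 129 109 111  96  78  72  63]
 [ 16  24  49  78 111 126 130 132 134 134 125 110 106  90  78  74  66]
 [ 16  21  42  68  98 113 117 112 114 125 121 114 100  86  77  72  65]
 [ 18  17  34  55  76  97 103  78  76 107 113 105  89  80  75  71  60]
 [ 19  17  29  44  60  77  81  54  50  89  96  88  80  76  73  67  50]
 [ 24  19  19  30  48  63  67  44  34  66  79  78  76  73  70  58  38]
 [ 30  18  16  20  31  51  59  45  27  48  68  73  71  68  58  43  27]
 [ 40  25  15  16  20  33  44  40  23  32  57  62  59  53  39  28  19]
 [ 50  36  22  16  18  22  28  27  16  20  38  40  38  32  24  20  18]
 [ 58  48  32  20  17  17  18  19  18  15  22  21  22  20  19  20  17]
 [ 60  58  48  32  23  17  18  18  18  17  19  21  21  19  19  17  16]
 [ 60  60  58  51  38  27  20  15  15  17  17  16  20  16  14  14  11]
 [ 60  59  60  60  53  45  33  24  18  14  15  11  13  11   7  10  20]
 [ 59  59  60  60  60  57  52  43  36  31  27  20  20  22  23  33  40]
 [ 58  58  58  58  59  58  58  57  53  50  46  43  42  43  46  51  53]]
b 200 211
[[ 15  23  52 
[... 894 characters left out ...]
2  19  17  18]
 [ 60  60  61  61  59  59  70  84  70  48  29  21  22  21  24  32  37]
 [ 59  60  60  60  60  59  61  64  62  56  47  42  43  43  46  53  55]]
2.9 (0, 0) [[26.0538 26.2645]
 [27.0769 30.3386]
 [27.1158 30.4312]
 [26.0098 34.1237]]
2.9 (0, 0.0017) [[25.0567 26.2432]
 [26.0996 30.3178]
 [26.139  30.4104]
 [25.032  34.1028]]
3.0 (0, 0) [[26.5497 26.3714]
 [27.8425 30.5039]
 [27.8865 30.5975]
 [27.1559 34.3713]]
3.0 (0, 0.0017) [[25.5526 26.3501]
 [26.8651 30.483 ]
 [26.9097 30.5767]
 [26.178  34.3504]]
3.1 (0, 0) [[27.0554 26.4284]
 [28.623  30.592 ]
 [28.6722 30.6863]
 [28.3246 34.5035]]
3.1 (0, 0.0017) [[26.0582 26.4072]
 [27.6456 30.5712]
 [27.6954 30.6655]
 [27.3466 34.4826]]
```

```bash
python3 - <<'E'
from h import *
o=robot.get_obs();print(o["position"],o["tcp_rot"])
print(row([.5535,.0115,.45],47.7))
E
```

```text
[ 0.3995 -0.3087  0.4472] [-179.7725    0.2851   47.5922]
[ 0.3403 -0.1023 -0.0041 -0.004   0.005  -0.0019]
```

Call:
play_rows:
  commands:
    - [0.34,-0.102,-0.004,-0.004,0.005,0]
    - [0.34,-0.102,-0.004,-0.004,0.005,0]
    - [0.34,-0.102,-0.004,-0.004,0.005,0]
    - [0.34,-0.102,-0.004,-0.004,0.005,0]
    - [0.34,-0.102,-0.004,-0.004,0.005,0]
    - [0.34,-0.102,-0.004,-0.004,0.005,0]
    - [0.34,-0.102,-0.004,-0.004,0.005,0]
    - [0.34,-0.102,-0.004,-0.004,0.005,0]
    - [0.34,-0.102,-0.004,-0.004,0.005,0]
    - [0.34,-0.102,-0.004,-0.004,0.005,0]

```text
t: 16.1
position: [0.5532, 0.0099, 0.4499]
tcp_rot: [180.0, 0.0, 47.5]
ft_force: [0.6, -1.2, 0.2]
gripper_width: 0.576
```

```bash
python3 - <<'E'
from h import *
o=robot.get_obs();print(o["position"],o["tcp_rot"],o["gripper_width"])
print(row([.5535,.0115,.3275],47.7))
E
```

```text
[0.5532 0.0099 0.4499] [179.9899   0.0228  47.5071] 0.5760983990776471
[ 0.0015 -0.0008  0.1224  0.0002  0.0004 -0.0034]
```

Call:
play_rows:
  commands:
    - [0.0014,-0.0008,0.03,0,0,0]
    - [0.0014,-0.0008,0.06,0,0,0]
    - [0.0014,-0.0008,0.085,0,0,0]
    - [0.0014,-0.0008,0.105,0,0,0]
    - [0.0014,-0.0008,0.115,0,0,0]
    - [0.0014,-0.0008,0.122,0,0,0]
    - [0.0014,-0.0008,0.122,0,0,0]
    - [0.0014,-0.0008,0.122,0,0,0]

```text
t: 16.9
position: [0.554, 0.0121, 0.3287]
tcp_rot: [180.0, -0.0, 47.5]
ft_force: [0.2, 0.6, 0.8]
gripper_width: 0.578
```

Call:
play_rows:
  commands:
    - [0,0,0,0,0,0]
    - [0,0,0,0,0,0]
    - [0,0,0,0,0,0]
    - [0,0,0,0,0,0]
    - [0,0,0,0,0,0]
  gripper: 0

```text
t: 17.4
position: [0.5545, 0.0118, 0.3292]
tcp_rot: [179.8, -0.1, 47.5]
ft_force: [1.8, -3.6, 6.2]
gripper_width: 0.456
```

```bash
python3 - <<'E'
from h import *
o=robot.get_obs();print(o["position"],o["tcp_rot"],o["ft_force"],o["wrist_torque"],o["gripper_width"])
E
```

```text
[0.5545 0.0118 0.3292] [179.8487  -0.0879  47.5442] [ 1.7888 -3.6358  6.1726] [-0.8782 -0.3623 -0.0577] 0.4562478318568507
```

Call:
play_rows:
  commands:
    - [0,0,0,0,0,-0.04]
    - [0,0,0,0,0,-0.08]
    - [0,0,0,0,0,-0.12]
    - [0,0,0,0,0,-0.155]
    - [0,0,0,0,0,-0.155]
    - [0,0,0,0,0,-0.155]
    - [0,0,0,0,0,-0.155]

```text
t: 18.1
position: [0.5544, 0.0119, 0.3292]
tcp_rot: [179.9, -0.1, 56.4]
ft_force: [0.9, -3.9, 8.0]
gripper_width: 0.461
```

Call:
play_rows:
  commands:
    - [0,0,0,0,0,0]
    - [0,0,0,0,0,0]
    - [0,0,0,0,0,0]
    - [0,0,-0.04,0,0,0]
    - [0,0,-0.08,0,0,0]
    - [0,0,-0.12,0,0,0]
    - [0,0,-0.12,0,0,0]
  gripper: 0.58

```text
t: 18.8
position: [0.5545, 0.0119, 0.4523]
tcp_rot: [179.8, -0.2, 56.4]
ft_force: [0.0, 0.4, -0.3]
gripper_width: 0.579
```

```bash
python3 - <<'E'
from h import *
o=robot.get_obs();print(o["position"],o["tcp_rot"],o["ft_force"],o["gripper_width"])
print(row([.4,-.31,.45],o["tcp_rot"][2]))
E
```

```text
[0.5545 0.0119 0.4523] [179.752   -0.2427  56.4457] [ 0.0301  0.4421 -0.2889] 0.5788837932629959
[-0.3536  0.0491  0.001   0.0043 -0.0042 -0.    ]
```

Call:
play_rows:
  commands:
    - [-0.354,0.049,0,0,0,0]
    - [-0.354,0.049,0,0,0,0]
    - [-0.354,0.049,0,0,0,0]
    - [-0.354,0.049,0,0,0,0]
    - [-0.354,0.049,0,0,0,0]
    - [-0.354,0.049,0,0,0,0]
    - [-0.354,0.049,0,0,0,0]
    - [-0.354,0.049,0,0,0,0]
    - [-0.354,0.049,0,0,0,0]

```text
t: 19.7
position: [0.398, -0.311, 0.4479]
tcp_rot: [180.0, 0.0, 56.3]
ft_force: [0.7, 0.6, -0.0]
gripper_width: 0.579
```

```bash
python3 look.py c; python3 - <<'E'
from an import *
for n in("top","side"): overlay(load(f"c_{n}.npz"),f"ovc_{n}.png")
d=load("c_top.npz");g=d["img"].mean(2);print(g[211+22:211+37,219:236].round(0).astype(int))
E
```

```text
[[ 17  24  52  84 117 134 137 138 138 140 132 111 113  97  80  74  67]
 [ 14  24  50  81 114 128 132 134 136 137 128 112 108  92  79  74  68]
 [ 15  22  44  71 100 114 121 115 117 127 124 115 103  87  79  74  67]
 [ 28  23  33  57  78 100 105  80  77 111 115 108  91  81  78  74  61]
 [ 53  37  28  44  61  78  84  54  51  91  97  91  82  78  75  68  53]
 [ 64  47  27  29  48  64  69  46  35  68  80  81  79  75  70  60  38]
 [ 52  54  35  24  32  51  59  46  27  48  69  75  73  69  58  41  30]
 [ 49  59  48  37  26  34  44  39  26  37  55  61  60  53  40  30  43]
 [ 50  50  60  55  35  25  26  28  44  60  51  40  36  31  28  41  55]
 [ 56  56  71  60  45  37  24  34  77  99  67  35  26  33  39  60  53]
 [ 62  62  64  51  50  45  32  47  99 124  84  55  42  50  47  60  42]
 [ 61  61  60  52  50  41  37  55 111 129  87  59  47  50  37  29  18]
 [ 61  62  61  59  55  48  42  53 103 119  76  37  25  34  21  14  16]
 [ 60  61  60  61  61  58  52  48  73  88  67  38  24  22  25  32  38]
 [ 59  60  60  60  60  60  59  56  56  66  65  54  46  43  46  52  54]]
```

View pics/ovc_top.png

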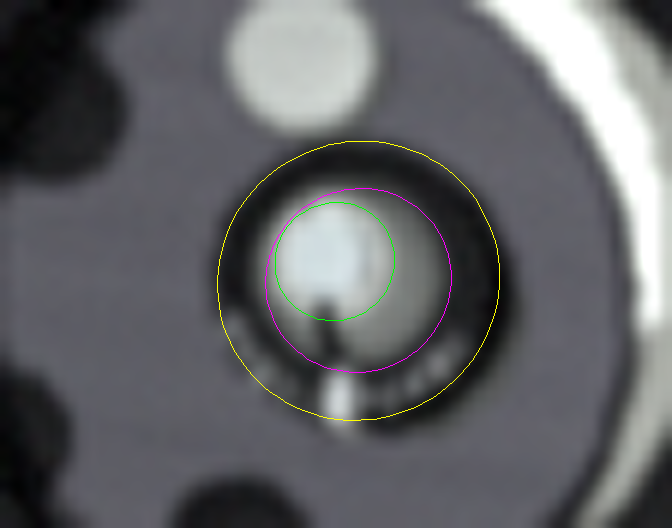

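View pics/ovc_side.png

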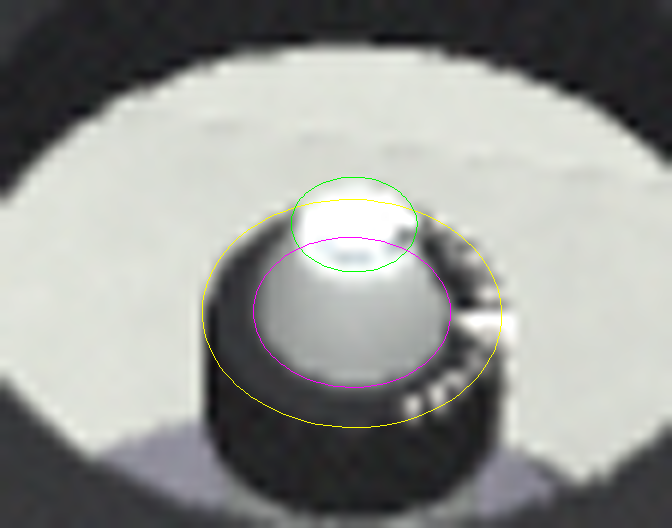

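```bash
cat > fit.py <<'E'
from an import *
import sys
from scipy.optimize import minimize
from scipy.ndimage import gaussian_filter
ks=[-5,-4,-3,-2,2,3,4,5]
R0=np.linspace(.0165,.02,5)
def sc(d,W,dx,dy,vis):
    s=0
    for k in [0]+ks:
        f=1.0 if k else 2.0
        for off,wt in((0,1),(-.105,-.5),(.105,-.5)):
            a=W+k*.21+off
            if vis(W+k*.21): s+=f*wt*np.mean([samp(d,circ(r,.1782,[a],dx,dy))[0] for r in R0])
    return s
gu={"a":-1.15,"b":2.95,"c":3.13}
def run(n,tags):
    D={t:load(f"{t}_{n}.npz") for t in tags}
    vis=(lambda a:True) if n=="top" else (lambda a:np.sin(a)>-.75)
    best=[]
    for dx in np.arange(-.001,.0021,.0005):
        for dy in np.arange(-.001,.0026,.0005):
            tot=0;Ws=[]
            for t in tags:
                ws=gu[t]+np.arange(-.2,.21,.02);v=[sc(D[t],w,dx,dy,vis) for w in ws];i=int(np.argmax(v));tot+=v[i];Ws.append(round(ws[i],2))
            best.append((round(tot,1),round(dx,4),round(dy,4),Ws))
    best.sort(key=lambda x:-x[0]);
    for b in best[:7]: print(n,b)
run("top","abc");run("side","bc")
E
timeout 500 python3 fit.py
```

```bash
python3 - <<'E'
s=open('fit.py').read()
i=s.index("def sc");j=s.index("gu=")
s=s[:i]+'''def sc(d,W,dx,dy,vis):
    A=[];F=[]
    for k in [0]+ks:
        if not vis(W+k*.21): continue
        for off,wt in((0,1),(-.105,-.5),(.105,-.5)): A.append(W+k*.21+off);F.append(wt*(1. if k else 2.))
    A=np.repeat(A,5);F=np.repeat(F,5)/5;r=np.tile(R0,len(A)//5)
    P=np.c_[AX[0]+dx+r*np.cos(A),AX[1]+dy+r*np.sin(A),np.full(len(A),.1782)]
    return (F*map_coordinates(d["g"],proj(d,P).T[::-1],order=1)).sum()
'''+s[j:].replace('    vis=','    for t in tags: D[t]["g"]=D[t]["img"].mean(2)\n    vis=')
open('fit.py','w').write(s)
E
time timeout 300 python3 fit.py
```

```text
top (np.float64(317.4), np.float64(0.0005), np.float64(0.0015), [np.float64(-1.13), np.float64(2.95), np.float64(3.11)])
top (np.float64(317.3), np.float64(0.001), np.float64(0.002), [np.float64(-1.17), np.float64(2.97), np.float64(3.13)])
top (np.float64(316.5), np.float64(0.001), np.float64(0.0015), [np.float64(-1.15), np.float64(2.95), np.float64(3.11)])
top (np.float64(313.6), np.float64(0.0005), np.float64(0.001), [np.float64(-1.13), np.float64(2.93), np.float64(3.09)])
top (np.float64(312.5), np.float64(0.0005), np.float64(0.002), [np.float64(-1.15), np.float64(2.97), np.float64(3.13)])
top (np.float64(306.3), np.float64(0.001), np.float64(0.001), [np.float64(-1.13), np.float64(2.93), np.float64(3.09)])
top (np.float64(306.1), np.float64(0.0015), np.float64(0.002), [np.float64(-1.19), np.float64(2.97), np.float64(3.15)])
side (np.float64(490.0), np.float64(0.0), np.float64(-0.001), [np.float64(2.93), np.float64(3.09)])
side (np.float64(487.6), np.float64(0.0), np.float64(-0.0005), [np.float64(2.95), np.float64(3.11)])
side (np.float64(484.4), np.float64(-0.0005), np.float64(-0.001), [np.float64(2.91), np.float64(3.07)])
side (np.float64(482.1), np.float64(-0.0005), np.float64(-0.0005), [np.float64(2.93), np.float64(3.11)])
side (np.float64(482.1), np.float64(0.0), np.float64(0.0), [np.float64(2.97), np.float64(3.13)])
side (np.float64(464.3), np.float64(0.001), np.float64(0.001), [np.float64(3.05), np.float64(3.19)])
side (np.float64(460.9), np.float64(0.0005), np.float64(0.0), [np.float64(2.99), np.float64(3.13)])
real	0m3.437s
user	0m3.337s
sys	0m0.326s
```

```bash
python3 - <<'E'
from prof import *
zs=np.linspace(.195,.179,9);print(zs)
ip=[(.0085+(.196-z)/.018*.005,z) for z in zs]
ip2=[(.011+(.188-z)/.009*.0025,z) for z in zs]
for t in"ac":
  d=load(f"{t}_top.npz")
  for o in((.0007,.0016),(.0005,.0013),(.001,.0019)):
    print(t,o,prof(d,ip,3.08,-1,*o),prof(d,ip2,3.08,-1,*o)[3:6])
d=load("c_side.npz")
a=proj(d,[[*AX,.196]])[0];print(a);u,v=int(a[0]),int(a[1]);print(d["img"].mean(2)[v-8:v+8,u-8:u+14].round().astype(int))
for t in(2.9,3.,3.1,3.2): print(t,proj(d,np.r_[circ(.0085,.196,[t],0,-.0007),circ(.011,.188,[t],0,-.0007),circ(.0135,.178,[t],0,-.0007)])-[u-8,v-8])
E
```

```text
[0.195 0.193 0.191 0.189 0.187 0.185 0.183 0.181 0.179]
a (0.0007, 0.0016) [3.1738 3.1484 3.127  3.1123 3.1036 3.0899 3.0803 3.0646 3.0478] [3.1224 3.1111 3.0978]
a (0.0005, 0.0013) [3.1449 3.1219 3.1002 3.0895 3.0818 3.0697 3.0605 3.0442 3.029 ] [3.1009 3.0893 3.0783]
a (0.001, 0.0019) [3.2029 3.1726 3.1499 3.132  3.1218 3.1082 3.0968 3.0843 3.0656] [3.1413 3.1305 3.1149]
c (0.0007, 0.0016) [3.1762 3.1503 3.1286 3.1153 3.1069 3.0851 3.0683 2.9795 2.7205] [3.1254 3.1118 3.0904]
c (0.0005, 0.0013) [3.1472 3.1236 3.1024 3.093  3.0831 3.0627 3.04   2.9391 2.7397] [3.1042 3.0879 3.0689]
c (0.001, 0.0019) [3.2052 3.1748 3.1516 3.1345 3.1249 3.1067 3.0873 3.0328 2.7396] [3.1439 3.1334 3.1106]
[322.0048 283.179 ]
[[136 137 140 139 141 140 140 140 140 138 137 137 139 138 140 140 139 139
  140 139 140 139]
 [136 137 137 136 130 132 134 134 137 139 139 139 138 139 140 140 139 139
  140 139 140 140]
 [136 136 135 134 132 134 133 134 135 136 134 129 130 130 133 136 138 141
  141 142 138 139]
 [135 135 134 133 134 134 133 134 135 135 135 132 133 133 134 135 136 136
  131 133 133 135]
 [135 135 13
[... 652 characters left out ...]
 109 146 158 150 132 136 138 157 150 153 130  62  37  71  89
  129 117 134 135]
 [ 50  82  95 106 121 145 162 156 158 156 160 160 138 125 103  42  43  55
   79 100 135 135]
 [ 54  88  96 105 111 122 128 139 141 140 133 133 125 121 111  59  29  34
   61  91 104 136]
 [ 60  88  97 104 111 114 118 123 123 124 122 121 120 115 113  96  54  33
   66 132 129 137]
 [ 62  89  97 103 108 112 116 118 119 119 119 117 116 113 110 104  73  28
   47  88  89 120]]
2.9 [[13.0604  9.0546]
 [14.4266 12.6717]
 [15.7452 17.0442]]
3.0 [[13.1842  8.6728]
 [14.5846 12.1774]
 [15.9362 16.4375]]
3.1 [[13.2564  8.2834]
 [14.6761 11.6735]
 [16.0461 15.8192]]
3.2 [[13.2761  7.8903]
 [14.7002 11.165 ]
 [16.0739 15.1955]]
```

```bash
cat > ren.py <<'E'
from an import *
from scipy.ndimage import gaussian_filter
S=8
def mk(thI,prof_):
    rr,zz=prof_
    t=np.linspace(-np.pi,np.pi,2400);s=np.linspace(0,1,500)
    z=.178+s*.018;r=np.interp(z,zz,rr)
    T,Z=np.meshgrid(t,z);Rr=np.broadcast_to(r[:,None],T.shape)
    d=np.abs((T-thI+np.pi)%(2*np.pi)-np.pi)*Rr<.0015
    return T,Z,Rr,d
def render(d,thI,dx,dy,pr,box):
    u0,v0,u1,v1=box
    T,Z,Rr,m=mk(thI,pr)
    P=np.c_[(AX[0]+dx+Rr*np.cos(T)).ravel(),(AX[1]+dy+Rr*np.sin(T)).ravel(),Z.ravel()]
    uv=((proj(d,P)+.5-[u0,v0])*S).astype(int);H,Wd=(v1-v0)*S,(u1-u0)*S
    depth=(P@d["extrinsics"][2,:3])
    ok=(uv[:,0]>=0)&(uv[:,0]<Wd)&(uv[:,1]>=0)&(uv[:,1]<H)
    o=np.argsort(-depth[ok]);f=uv[ok][o]
    im=np.zeros((H,Wd));im[f[:,1],f[:,0]]=np.where(m.ravel()[ok][o],2,1)
    mask=(im==2).astype(float);nose=(im>0).astype(float)
    dn=lambda x:gaussian_filter(x,S*.45).reshape(v1-v0,S,u1-u0,S).mean((1,3))
    return dn(nose),dn(mask)
E
python3 - <<'E'
from ren import *
d=load("a_top.npz");g=(d["img"].mean(2)+load("c_top.npz")["img"].mean(2)*0)
box=(219,236,236,242)
G=g[box[1]:box[3],box[0]:box[2]]
# reference: fit dark centroid per row vs rendered mask centroid per row
meas={25:26.5,26:26.6,27:26.75,28:26.95,29:27.2}
A=.178;profs={"cone":([.0135,.0085],[.178,.196]),"cyl+cone":([.0135,.0135,.0085],[.178,.184,.196]),"conecyl":([.0135,.0085,.0085],[.178,.191,.196])}
for nm,p in profs.items():
  for o in((.0007,.0016),(0.0003,.001)):
    for th in(3.0,3.1,3.2):
      n,m=render(d,th,*o,p,box)
      print(nm,o,th,{r:round(float((m[r+211-box[1]]*np.arange(19,36)).sum()/m[r+211-box[1]].sum()),2) for r in range(25,31)},[round(float(n[r+211-box[1]].sum()),1) for r in range(25,32)])
print("meas",meas,[int(((G[r+211-box[1]]>45)).sum()) for r in range(25,31)])
E
```

```text
Traceback (most recent call last):
IndexError: index 6 is out of bounds for axis 0 with size 6
```

```bash
python3 - <<'E'
from ren import *
d=load("a_top.npz");box=(215,225,240,248)
profs={"cone":([.0135,.0085],[.178,.196]),"cyl+cone":([.0135,.0135,.0085],[.178,.184,.196]),"conecyl":([.0135,.0085,.0085],[.178,.191,.196])}
for nm,p in profs.items():
  for o in((.0007,.0016),(0.0003,.001)):
    for th in(3.0,3.1,3.2):
      n,m=render(d,th,*o,p,box)
      print(nm,o,th,[round(float((m[r+211-225]*np.arange(15,40)).sum()/m[r+211-225].sum()),2) for r in range(24,31)],[round(float(m[r+211-225].sum()),1) for r in range(24,32)])
print("meas rows 25-29: 26.5 26.6 26.75 26.95 27.2")
E
```

```text
cone (0.0007, 0.0016) 3.0 [25.23, 25.46, 25.68, 25.95, 26.28, 26.62, 26.88] [0.0, 0.2, 1.3, 1.6, 1.6, 1.6, 0.9, 0.1]
cone (0.0007, 0.0016) 3.1 [25.87, 26.03, 26.21, 26.53, 26.93, 27.33, 27.6] [0.0, 0.2, 1.3, 1.8, 1.8, 1.8, 1.0, 0.1]
cone (0.0007, 0.0016) 3.2 [26.75, 26.69, 26.78, 27.1, 27.56, 28.03, 28.34] [0.0, 0.2, 1.3, 1.9, 1.9, 1.8, 1.1, 0.1]
cone (0.0003, 0.001) 3.0 [25.52, 25.76, 25.97, 26.21, 26.54, 26.87, 27.17] [0.0, 0.1, 1.0, 1.6, 1.6, 1.6, 1.1, 0.2]
cone (0.0003, 0.001) 3.1 [26.14, 26.33, 26.5, 26.79, 27.18, 27.57, 27.9] [0.0, 0.1, 0.9, 1.8, 1.8, 1.8, 1.3, 0.2]
cone (0.0003, 0.001) 3.2 [27.1, 27.01, 27.06, 27.34, 27.8, 28.26, 28.62] [0.0, 0.1, 1.0, 1.8, 1.9, 1.9, 1.4, 0.2]
cyl+cone (0.0007, 0.0016) 3.0 [25.22, 25.43, 25.61, 25.78, 25.98, 26.21, 26.54] [0.0, 0.2, 1.3, 1.7, 1.7, 1.6, 0.8, 0.1]
cyl+cone (0.0007, 0.0016) 3.1 [25.87, 26.01, 26.16, 26.39, 26.66, 26.96, 27.28] [0.0, 0.2, 1.3, 1.8, 1.8, 1.8, 1.0, 0.1]
cyl+cone (0.0007, 0.0016) 3.2 [26.74, 26.67, 26.72, 26.96, 27.31, 27.68, 28.04] [0.0, 0.2, 1.3, 1.9, 1.9, 1.8, 1.1, 0.1]
cyl+cone (0.0003, 0.001) 3.0 [25.52, 25.75, 
[... 365 characters left out ...]
9, 26.5, 26.73, 26.92] [0.0, 0.2, 1.2, 1.7, 1.6, 1.6, 0.9, 0.1]
conecyl (0.0007, 0.0016) 3.1 [25.94, 26.19, 26.5, 26.85, 27.15, 27.45, 27.64] [0.0, 0.2, 1.2, 1.8, 1.8, 1.8, 1.1, 0.1]
conecyl (0.0007, 0.0016) 3.2 [26.8, 26.83, 27.02, 27.38, 27.77, 28.14, 28.38] [0.0, 0.2, 1.3, 1.9, 1.9, 1.8, 1.1, 0.1]
conecyl (0.0003, 0.001) 3.0 [25.56, 25.9, 26.25, 26.57, 26.79, 27.02, 27.23] [0.0, 0.1, 0.9, 1.7, 1.6, 1.6, 1.1, 0.2]
conecyl (0.0003, 0.001) 3.1 [26.18, 26.47, 26.75, 27.1, 27.42, 27.72, 27.96] [0.0, 0.1, 0.9, 1.8, 1.8, 1.8, 1.3, 0.2]
conecyl (0.0003, 0.001) 3.2 [27.11, 27.12, 27.29, 27.63, 28.01, 28.39, 28.68] [0.0, 0.1, 1.0, 1.8, 1.9, 1.8, 1.4, 0.2]
meas rows 25-29: 26.5 26.6 26.75 26.95 27.2
```

```bash
python3 - <<'E'
from h import *
o=robot.get_obs();print(o["position"],o["tcp_rot"],o["qpos"])
print(row([.5314,-.1848,.45],-6.38))
E
```

```text
[ 0.3992 -0.3095  0.4479] [-179.9987   -0.0025   56.4708] [ -8.0475  23.2813  52.75   108.1981 -21.5214  59.0615  20.2658]
[ 0.1769  0.0414 -0.0021 -0.     -0.      1.097 ]
```

Call:
play_rows:
  commands:
    - [0.022,0.005,-0.002,0,0,0.14]
    - [0.044,0.01,-0.002,0,0,0.28]
    - [0.066,0.015,-0.002,0,0,0.42]
    - [0.088,0.02,-0.002,0,0,0.56]
    - [0.11,0.026,-0.002,0,0,0.7]
    - [0.132,0.031,-0.002,0,0,0.84]
    - [0.154,0.036,-0.002,0,0,0.97]
    - [0.177,0.0415,-0.002,0,0,1.097]
    - [0.177,0.0415,-0.002,0,0,1.097]
    - [0.177,0.0415,-0.002,0,0,1.097]
  gripper: 0.4

```text
t: 21.3
position: [0.5316, -0.1848, 0.4496]
tcp_rot: [180.0, 0.0, -6.3]
ft_force: [-0.4, -0.2, 0.7]
gripper_width: 0.4
```

```bash
python3 - <<'E'
from h import *
o=robot.get_obs();print(o["position"],o["tcp_rot"],o["qpos"],o["gripper_width"])
print(row([.5314,-.1848,.39],-6.38))
s=robot.get_image("side");crop(s,240,120,400,240,5,"s11.png")
E
```

```text
[ 0.5316 -0.1848  0.4496] [179.9535   0.0423  -6.287 ] [-29.0498  38.23    68.1492 100.1914 -38.0372  68.5493 -46.4035] 0.4002545238743334
[-0.0001 -0.      0.0596  0.0008  0.0007  0.0016]
```

View pics/s11.png

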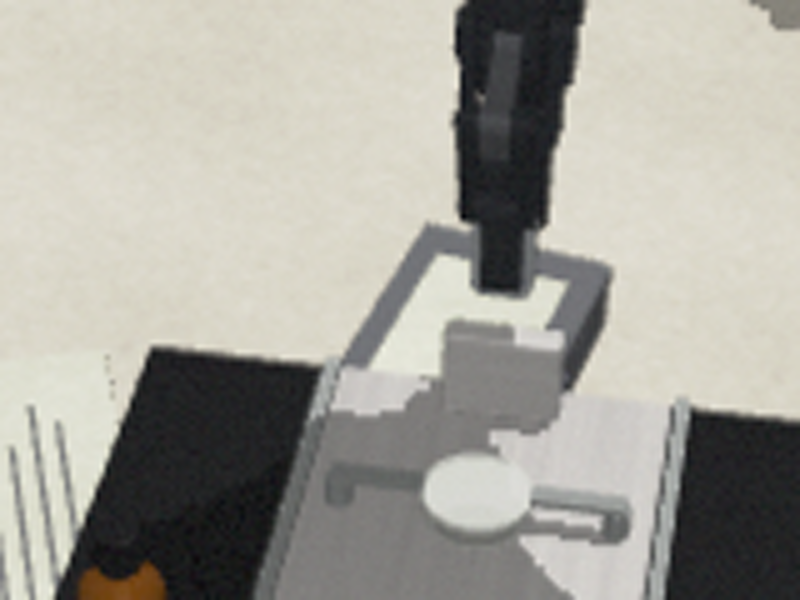

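Call:
play_rows:
  commands:
    - [0,0,0.03,0,0,0]
    - [0,0,0.0595,0,0,0]
    - [0,0,0.0595,0,0,0]
    - [0,0,0.0595,0,0,0]

```text
t: 21.75
position: [0.5311, -0.1859, 0.3914]
tcp_rot: [180.0, -0.0, -6.4]
ft_force: [0.2, -0.2, 0.7]
gripper_width: 0.398
```

Call:
play_rows:
  commands:
    - [0,0,0,0,0,0]
    - [0,0,0,0,0,0]
    - [0,0,0,0,0,0]
    - [0,0,0,0,0,0]
    - [0,0,0,0,0,0]
    - [0,0,0,0,0,0]
  gripper: 0

```text
t: 22.35
position: [0.5316, -0.1851, 0.392]
tcp_rot: [-180.0, -0.1, -6.4]
ft_force: [-3.1, 4.9, 11.7]
gripper_width: 0.126
```

```bash
python3 - <<'E'
from h import *
o=robot.get_obs();print(o["position"],o["tcp_rot"],o["qpos"],o["gripper_width"],o["ft_force"])
E
```

```text
[ 0.5316 -0.1851  0.392 ] [-179.9589   -0.098    -6.375 ] [-26.8166  41.304   64.1214 104.0022 -42.1277  62.4918 -43.4261] 0.1261477494392946 [-3.1103  4.9398 11.6835]
```

Call:
play_rows:
  commands:
    - [0,-0.01,0,0,0,0]
    - [0,-0.03,0,0,0,0]
    - [0,-0.05,0,0,0,0]
    - [0,-0.07,0,0,0,0]
    - [0,-0.09,0,0,0,0]
    - [0,-0.108,0,0,0,0]
    - [0,-0.12,0,0,0,0]
    - [0,-0.128,0,0,0,0]
    - [0,-0.131,0,0,0,0]
    - [0,-0.132,0,0,0,0]
    - [0,-0.132,0,0,0,0]

```text
t: 23.45
position: [0.5464, -0.0539, 0.3919]
tcp_rot: [-180.0, -0.1, -6.4]
ft_force: [-3.7, 0.8, 15.7]
gripper_width: 0.13
```

Call:
play_rows:
  commands:
    - [0,-0.001,0,0,0,0]
    - [0,-0.002,0,0,0,0]
    - [0,-0.003,0,0,0,0]
    - [0,-0.003,0,0,0,0]

```text
t: 23.85
position: [0.5467, -0.0511, 0.3919]
tcp_rot: [180.0, -0.1, -6.4]
ft_force: [-3.2, -1.5, 15.7]
gripper_width: 0.127
```

Call:
play_rows:
  commands:
    - [0,-0.001,0,0,0,0]
    - [0,-0.002,0,0,0,0]
    - [0,-0.002,0,0,0,0]

```text
t: 24.15
position: [0.5467, -0.0503, 0.392]
tcp_rot: [179.9, -0.1, -6.5]
ft_force: [-2.5, -10.1, 10.8]
gripper_width: 0.127
```

Call:
play_rows:
  commands:
    - [0,-0.001,0,0,0,0]
    - [0,-0.0015,0,0,0,0]
    - [0,-0.0015,0,0,0,0]

```text
t: 24.45
position: [0.5466, -0.0499, 0.392]
tcp_rot: [179.7, -0.2, -6.5]
ft_force: [-2.7, -19.3, 7.7]
gripper_width: 0.128
```

Call:
play_rows:
  commands:
    - [0,0,0,0,0,0]
    - [0,0,0,0,0,0]
    - [0,0.002,0,0,0,0]
    - [0,0.002,0,0,0,0]
    - [0,0.002,-0.03,0,0,0]
    - [0,0.002,-0.06,0,0,0]
    - [0,0.002,-0.06,0,0,0]
  gripper: 0.4

```text
t: 25.15
position: [0.5471, -0.0499, 0.4534]
tcp_rot: [-180.0, -0.2, -6.4]
ft_force: [0.3, -0.2, 0.0]
gripper_width: 0.399
```

```bash
python3 - <<'E'
from h import *
o=robot.get_obs();print(o["position"],o["tcp_rot"],o["qpos"],o["gripper_width"],o["ft_force"])
print(row([.4,-.31,.45],-6.38))
E
```

```text
[ 0.5471 -0.0499  0.4534] [-179.9824   -0.2192   -6.4047] [-45.2298  38.2448  71.2665 101.9808 -39.0193  68.8741 -58.8588] 0.39942434090069395 [ 0.2826 -0.1796  0.0283]
[-0.1172  0.2748  0.0029 -0.0003 -0.0038 -0.0004]
```

Call:
play_rows:
  commands:
    - [0,0,0,0,0,-0.13]
    - [0,0,0,0,0,-0.26]
    - [-0.02,0.045,0,0,0,-0.4]
    - [-0.04,0.09,0,0,0,-0.53]
    - [-0.06,0.135,0,0,0,-0.66]
    - [-0.08,0.18,0,0,0,-0.79]
    - [-0.1,0.225,0,0,0,-0.92]
    - [-0.117,0.275,0,0,0,-1.05]
    - [-0.117,0.275,0,0,0,-1.05]
    - [-0.117,0.275,0,0,0,-1.05]

```text
t: 26.15
position: [0.3987, -0.3109, 0.4504]
tcp_rot: [180.0, -0.0, 53.5]
ft_force: [0.9, 1.2, 0.7]
gripper_width: 0.4
```

```bash
python3 - <<'E'
from h import *
o=robot.get_obs();print(o["position"],o["tcp_rot"],o["qpos"],o["ft_force"],o["t"])
t=robot.get_image("top");s=robot.get_image("side")
crop(t,130,135,380,340,3.2,"t12.png");crop(s,200,180,430,370,3.2,"s12.png")
p=lambda w:np.array([[np.cos(YAW),np.sin(YAW)],[-np.sin(YAW),np.cos(YAW)]])@(w[:2]-AX)
E
```

```text
[ 0.3987 -0.3109  0.4504] [179.9974  -0.0206  53.5224] [ -8.8179  23.7054  54.3124 107.9761 -22.2639  59.6285  18.2872] [0.9203 1.2364 0.7408] 26.15
```

View pics/t12.png

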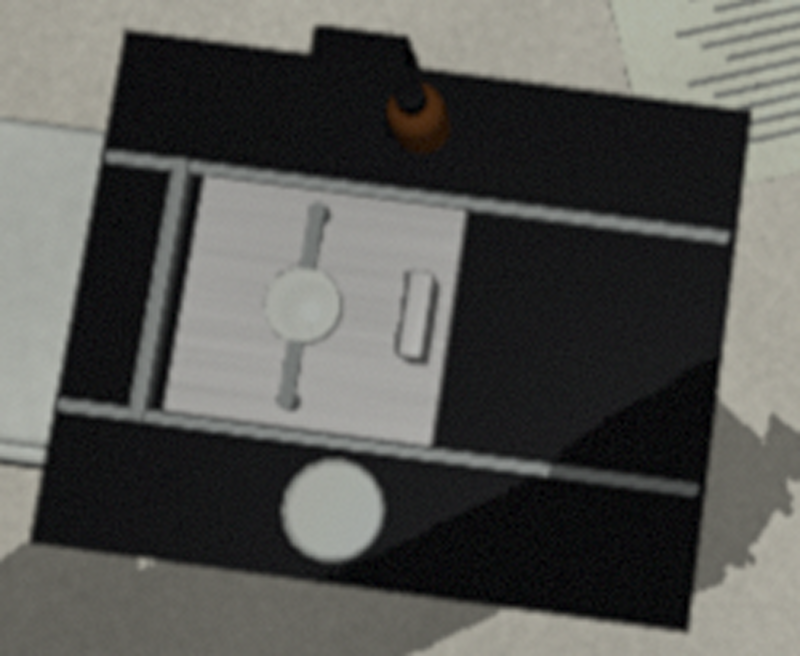

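View pics/s12.png

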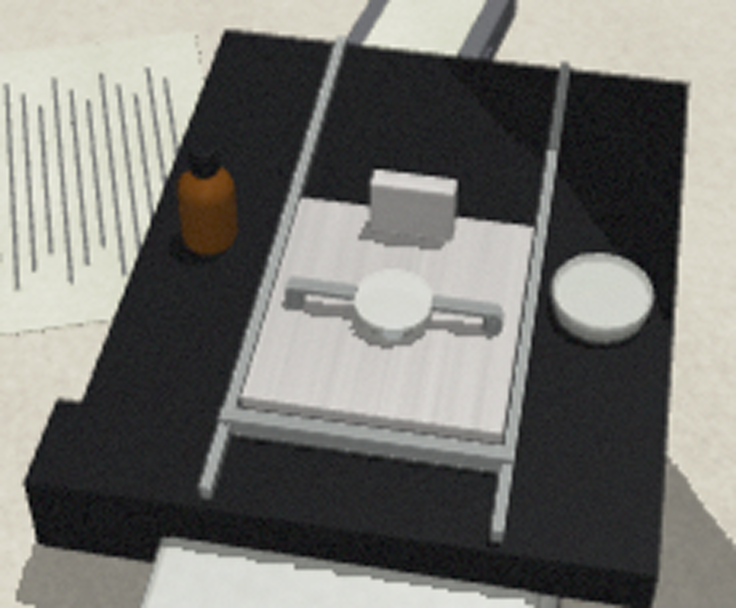

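```bash
python3 - <<'E'
from h import *
t=robot.get_image("top");s=robot.get_image("side")
loc=lambda w:np.array([[np.cos(YAW),np.sin(YAW)],[-np.sin(YAW),np.cos(YAW)]])@(w[:2]-AX)
T=lambda a:np.array(a)/3.2+[130,135]
S=lambda a:np.array(a)/3.2+[200,180]
print([loc(ray(t,T(u),.208)) for u in([203,175],[467,210],[434,447],[163,408])])
print([loc(ray(t,T(u),.243)) for u in([411,271],[438,276],[424,362],[399,356])])
print("side",[loc(ray(s,S(u),.208)) for u in([302,199],[533,228],[503,437],[241,403])],[loc(ray(s,S(u),.243)) for u in([373,171],[457,178])])
E
```

```text
[array([0.0632, 0.0664]), array([ 0.063 , -0.0754]), array([-0.0632, -0.0766]), array([-0.0618,  0.0658])]
[array([ 0.021 , -0.0562]), array([ 0.0202, -0.07  ]), array([-0.0236, -0.0695]), array([-0.0223, -0.0567])]
side [array([ 0.0604, -0.0735]), array([-0.0638, -0.0737]), array([-0.0644,  0.0669]), array([0.0608, 0.0687])] [array([ 0.0206, -0.0649]), array([-0.0227, -0.0675])]
```

```bash
python3 - <<'E'
from workcell import robot
print(robot.sign_off())
E
```

```text
the job is handed in; nothing more can be done
None
```

The job is done and handed in at about 26 s. I pulled the carrier to its front stop, set the collar through the stage opening, then slid the carrier fully home.

**Collar:** I turned it about 2.2 rad clockwise. That overshot, so I regripped and turned it back about 0.16 rad. In the last pictures the white line sits at 3.11 rad (both cameras agree) and the index line at 3.09 to 3.15 rad. They match within about 0.05 rad; the limit is 0.105 rad. Rougher pixel readings put the error as high as +0.09 rad, still inside the limit. I took no collar picture after the carrier went home, because the carrier covers it.

**Carrier:** It went 135 to 136 mm from stop to stop. At home it resisted a 19 N push, and in the pictures the tab's centre is about 63 mm in front of the axis, where 62 mm is expected. The top view still shows a narrow gap to the stop bar, which fits the plate's size at home.

**Contact:** On the first descent to the collar the open gripper met something, probably the rim of the stage opening, at a wrist force of about 39 N (36.8 N upward). That is close to the 40 N limit. I backed off, narrowed the fingers and had no further contact there.

**Left alone:** The gripper stayed well clear of the front lens. In the last pictures the bottle and dish had not moved. The slide box was only partly in view; nothing went near it. The arm ended clear of everything.

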